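# Fetch the sample jar from behind the reagent bottles and weigh it

## Robot

A 6-joint arm with a two-finger parallel gripper is mounted at the origin on the work surface. World frame = base frame: x ahead of the robot, y to its left, z up, the work surface at z = 0. Lengths are in m, angles in rad, forces in N, time in s.
With the tool pointing down it reaches from about 0.375 to 0.9 m from the base axis. Payload 3.1 kg.
Tool frame: the origin (TCP) lies midway between the tips of the shut fingers; the grasp point (between the pads) lies 19 mm behind it; x points along the fingers, y is the direction in which the jaws open and shut, and the axes are right-handed (so a half turn about x gives the same grasp; the last joint's range is limited). The gripper opens to 87 mm and grips with 3 to 60 N. Pads are 19 mm wide; open, the fingers measure 117 mm over their backs; the gripper's body (75 mm by 190 mm) begins 51 mm behind the grasp point.
Start: joints at [-1.498, 0.527, 1.433, -0, 1.181, -0.178], TCP at [0.156, -0.605, 0.223] pointing down, gripper open.
Joint ranges: [-3.08, 3.08], [-0.75, 2.2], [0.22, 2.44], [-1.43, 4.57], [0, 2.65], [-2.85, 2.85]. Speed limits (rad/s): [2.79, 2.79, 3.14, 3.14, 3.14, 3.14].

## Interface

Orientations are given as a unit quaternion [x, y, z, w].
In Python, from rig import get_obs, imaging, robot gives the robot as it stands.
- The arm moves only by the shell command python3 -m inch 'ROWS' [FORCE]. ROWS is JSON, a list of rows, each a list of 3 entries, a list of its own where there are three numbers: the finger opening in mm, from 0 to 87, then the shift along the tool's x, y, z in mm, then the turn, a rotation vector about the tool's x, y, z in degrees. In form: [[grip, [dx, dy, dz], [wx, wy, wz]], ...]. A call has 1 to 12 rows; each row shifts and turns the pose as measured when the row begins, along the tool's axes as they then stand; what a row does not reach is not made up. A row lasts 1/8 s, in which the tool goes at most 62.5 mm and 10.7 degrees, less where a joint would pass 70% of its speed; a pose out of reach is approached as far as the arm can. A call with a gripper value outside its range is refused whole. The fingers move at their own pace and stop on an object; FORCE is the grip in N (left out, the last holds). Time passes only in rows, so rows that do not move let the fingers close. It gives the time, the measured TCP pose, the force and the opening at its end, in the units of the state.
- get_obs(): the state, without advancing time (a new reading comes with each control period).
- imaging.camera(name): name is "scene" or "top" or "wrist"; returns the picture (420x560x3 uint8, red, green, blue); there is no depth.
- imaging.camera_params(name): a dict with "camera_matrix" (3x3 intrinsics, pixels), "xyz" and "rotation" of the camera in the world. Camera axes: x right, y down, z forward; pixel columns grow to the right and rows downward; lengths in m; the calibration is good to about 2 mm. A picture is of the moment at which its call begins: read the wrist's pose just before it. camera_params takes no time and is no camera call; for the wrist camera it gives the pose at the moment of the call.
- robot.hand_in(): hands the job in, once; it reports no verdict.
Trained networks look in the newest picture that a camera, given by its name, has taken for a name from the list of things; names that differ only in an ending like _2 or _b are one class to them, and where a whole thing is asked for, a point or a joint stands for the part that bears it (a point fixed in the world has none). Each returns a list of dicts, best first, with "confidence" (0 to 1); they miss things now and then, are a little off and sometimes report something else, mostly with a low value. They report only what shows in the picture. A call takes as long as a camera call.
- imaging.cut_out(camera, target): "pixels" (420x560 bool, what is visible of it) and "box" ([centre column, centre row, width, height] in pixels, round what is visible of it).
- imaging.tip_of(camera, target): "pixel" ([column, row] in pixels: a listed point, or the origin of a listed thing).
The state is a dict: "time": time; "q": joint angles; "joint_velocities": joint speeds; "joint_torque": joint torques, N m; "position": TCP position; "tool_rot": TCP orientation; "ft_force": force on the tool from outside, world axes, zero at the start; "moment": the same for the moment, N m; "grip_width": finger opening in m.
Only numpy, scipy, OpenCV 4.12 (cv2) and the standard library are available. Lean on these libraries where they do the work, as an engineer would, in place of code of your own. Each camera call takes 0.05 s, during which the arm holds its last target. There are 200 camera calls.

## Task

The amber jar on the white mat is hemmed in by three reagent bottles: first clear all three bottles into the grey spill tray, leaving the jar where it is, and only then fetch the jar and stand it in the middle of the balance pan. With the jar on the pan, put each bottle back, fully on the pad of its own cap colour. Keep bottles and jar upright, set them down gently rather than dropping them, and leave the green glass flask where it stands.

Things in the scene. Friction and masses are not known exactly. Their poses are not given: they have to be found in the camera images.
- bottle_red_mid (a point): White reagent bottle with a red cap and a red band round its body; round, 120 mm tall, body 48 mm diameter up to 82 mm, then a shoulder narrowing to the neck, and at the top the cap, 30 mm diameter and 22 mm high (98 to 120 mm above the underside): it is most easily lifted by the cap, from above. About 0.2 kg. This point lies on its axis half-way up, 60 mm above its underside; z up. At the start it stands on the pad of its own colour.
- bottle_blue_mid (a point): White reagent bottle with a blue cap and a blue band round its body; round, 120 mm tall, body 48 mm diameter up to 82 mm, then a shoulder narrowing to the neck, and at the top the cap, 30 mm diameter and 22 mm high (98 to 120 mm above the underside): it is most easily lifted by the cap, from above. About 0.2 kg. This point lies on its axis half-way up, 60 mm above its underside; z up. At the start it stands on the pad of its own colour.
- bottle_green_mid (a point): White reagent bottle with a green cap and a green band round its body; round, 120 mm tall, body 48 mm diameter up to 82 mm, then a shoulder narrowing to the neck, and at the top the cap, 30 mm diameter and 22 mm high (98 to 120 mm above the underside): it is most easily lifted by the cap, from above. About 0.2 kg. This point lies on its axis half-way up, 60 mm above its underside; z up. At the start it stands on the pad of its own colour.
- jar_mid (a point): Low amber glass jar with an orange lid, round, 42 mm tall; body 45 mm diameter, the lid 48 mm diameter (28 to 42 mm above the underside). About 0.12 kg. This point lies on its axis half-way up, 21 mm above its underside. At the start it stands in the middle of the white mat (200 x 200 x 3 mm), hemmed in by the three taller bottles, whose axes stand about 58 mm from its own (82 mm between neighbouring bottles).
- pad_red: Flat round red pad, 60 mm diameter, 2 mm thick, fixed on the 3 mm white mat: home of the bottle with the red cap. Origin at the centre of its underside; its top is 2 mm above the origin, 5 mm above the table.
- pad_blue: Flat round blue pad, 60 mm diameter, 2 mm thick, fixed on the 3 mm white mat: home of the bottle with the blue cap. Origin at the centre of its underside; its top is 2 mm above the origin, 5 mm above the table.
- pad_green: Flat round green pad, 60 mm diameter, 2 mm thick, fixed on the 3 mm white mat: home of the bottle with the green cap. Origin at the centre of its underside; its top is 2 mm above the origin, 5 mm above the table.
- tray: Grey open spill tray, fixed to the table, 280 mm long (its x axis) by 120 mm wide (its y axis); walls 5 mm thick and 15 mm high, floor 5 mm thick; empty at the start, with room for the three bottles in a row along its length. Origin at the centre of its underside, on the table.
- pan (a point): Centre of the top of the round steel pan of the white laboratory balance (pan 120 mm diameter, its top 80 mm above the table, fixed; the housing, 250 x 190 mm, is lower than the pan). z up; the balance's display lies to the pan's -x side.
- flask_mid (a point): Small green glass flask, conical, 75 mm tall, 60 mm diameter at the foot; bystander on the table near the mat, to be left alone. This point lies on its axis half-way up, 37 mm above its underside.

How it is judged:
On the way, in this order (a step that is already met when the one before it is completed fails the run):
1. all three bottles stand upright in the tray, released, and the jar is still at its place (within 30 mm) (x of bottle_red_mid in the frame of tray between -0.125 and 0.125 m and y of bottle_red_mid in the frame of tray between -0.045 and 0.045 m and z of bottle_red_mid in the frame of tray between 0.055 and 0.07 m and angle between each of bottle_red_mid, bottle_blue_mid, bottle_green_mid's own z axis and vertical below 0.1 rad and linear speed of each of bottle_red, bottle_blue, bottle_green below 0.03 m/s and contact force between the fingers and bottle_red below 0.1 N and x of bottle_blue_mid in the frame of tray between -0.125 and 0.125 m and y of bottle_blue_mid in the frame of tray between -0.045 and 0.045 m and z of bottle_blue_mid in the frame of tray between 0.055 and 0.07 m and contact force between the fingers and bottle_blue below 0.1 N and x of bottle_green_mid in the frame of tray between -0.125 and 0.125 m and y of bottle_green_mid in the frame of tray between -0.045 and 0.045 m and z of bottle_green_mid in the frame of tray between 0.055 and 0.07 m and contact force between the fingers and bottle_green below 0.1 N and distance of jar_mid from where it was at the start of the episode below 0.03 m), for 0.2 s.
2. the jar stands upright in the middle of the balance pan (within 15 mm), released, all three bottles still in the tray (horizontal distance between jar_mid and pan below 0.015 m and z of jar_mid in the frame of pan between 0.015 and 0.025 m and angle between each of jar_mid, bottle_red_mid, bottle_blue_mid, bottle_green_mid's own z axis and vertical below 0.1 rad and linear speed of jar below 0.03 m/s and contact force between the fingers and jar below 0.1 N and x of bottle_red_mid in the frame of tray between -0.125 and 0.125 m and y of bottle_red_mid in the frame of tray between -0.045 and 0.045 m and z of bottle_red_mid in the frame of tray between 0.055 and 0.07 m and x of bottle_blue_mid in the frame of tray between -0.125 and 0.125 m and y of bottle_blue_mid in the frame of tray between -0.045 and 0.045 m and z of bottle_blue_mid in the frame of tray between 0.055 and 0.07 m and x of bottle_green_mid in the frame of tray between -0.125 and 0.125 m and y of bottle_green_mid in the frame of tray between -0.045 and 0.045 m and z of bottle_green_mid in the frame of tray between 0.055 and 0.07 m), for 0.2 s.
At the end, for the whole second after the job is handed in: The jar stands upright on the balance pan within 15 mm of its centre, and each bottle stands upright on the pad of its own cap colour, its axis within 12 mm of the pad's centre; all released and at rest (horizontal distance between jar_mid and pan below 0.015 m and z of jar_mid in the frame of pan between 0.015 and 0.025 m and angle between each of jar_mid, bottle_red_mid, bottle_blue_mid, bottle_green_mid's own z axis and vertical below 0.1 rad and linear speed of each of jar, bottle_red, bottle_blue, bottle_green below 0.03 m/s and contact force between the fingers and jar below 0.1 N and horizontal distance between bottle_red_mid and pad_red below 0.012 m and height (world z) of bottle_red_mid between 0.06 and 0.07 m and contact force between the fingers and bottle_red below 0.1 N and horizontal distance between bottle_blue_mid and pad_blue below 0.012 m and height (world z) of bottle_blue_mid between 0.06 and 0.07 m and contact force between the fingers and bottle_blue below 0.1 N and horizontal distance between bottle_green_mid and pad_green below 0.012 m and height (world z) of bottle_green_mid between 0.06 and 0.07 m and contact force between the fingers and bottle_green below 0.1 N); the robot touches nothing.
It fails at once if a bottle or the jar is tipped over (angle between any of bottle_red_mid, bottle_blue_mid, bottle_green_mid, jar_mid's own z axis and vertical above 0.6 rad).
It fails at once if a bottle or the jar is dropped (falls freely more than about 25 mm) ((contact force between the fingers and bottle_red below 0.01 N and linear speed of bottle_red above 0.7 m/s) or (contact force between the fingers and bottle_blue below 0.01 N and linear speed of bottle_blue above 0.7 m/s) or (contact force between the fingers and bottle_green below 0.01 N and linear speed of bottle_green above 0.7 m/s) or (contact force between the fingers and jar below 0.01 N and linear speed of jar above 0.7 m/s)).
It fails at once if the green glass flask is shifted by more than 15 mm or tipped (distance of flask_mid from where it was at the start of the episode above 0.015 m or angle between flask_mid's own z axis and vertical above 0.5 rad).
It also fails if it takes over 144 s, if anything falls off the work surface, if the arm or the gripper's body presses on something with over 40 N, if the wrist force passes 120 N, or if a joint passes its speed limit or range.

## Working session

There is one attempt and no reset: what is moved stays moved. The work goes in short steps, Python scripts to look and compute and a shell command to move; the robot and the scene stay as the last step left them, time stands still between calls to the robot, and variables do not carry over. Pictures are saved under pics/ and viewed, about 12 in all and at most 16, crops included, and the job is handed in when it is done.

```bash
mkdir -p pics; cat > h.py <<'E'
import numpy as np, cv2
from scipy.spatial.transform import Rotation as R
from rig import get_obs, imaging, robot
def Rm(r):
    r=np.array(r,float)
    return r if r.shape==(3,3) else R.from_quat(r).as_matrix()
def ray(p,px):
    K=np.array(p["camera_matrix"]);d=np.linalg.inv(K)@[px[0],px[1],1]
    return np.array(p["xyz"],float),Rm(p["rotation"])@d
def atz(p,px,z):
    o,d=ray(p,px);return o+d*(z-o[2])/d[2]
def proj(p,X):
    c=Rm(p["rotation"]).T@(np.array(X)-np.array(p["xyz"]));u=np.array(p["camera_matrix"])@c;return u[:2]/u[2]
def save(im,n):
    cv2.imwrite("pics/"+n,im[:,:,::-1])
E
python3 - <<'E'
from h import *
im=[]
Z=dict(bottle_red_mid=.065,bottle_blue_mid=.065,bottle_green_mid=.065,jar_mid=.024,pad_red=.003,pad_blue=.003,pad_green=.003,tray=0,pan=.08,flask_mid=.037)
s=get_obs();print(s["position"],s["tool_rot"],s["grip_width"])
for c in("top","scene"):
    i=imaging.camera(c);p=imaging.camera_params(c);print(c,p["xyz"]);save(i,c+"0.png")
    for n,z in Z.items():
        r=imaging.tip_of(c,n)[:2]
        for q in r: print(c,n,np.round(q["pixel"]),round(q["confidence"],2),np.round(atz(p,q["pixel"],z),3))
print(get_obs()["time"])
E
```

```text
[ 0.15568754 -0.60455314  0.22158656] [ 0.70155738  0.08952785 -0.7014659   0.08802043] 0.08729423195671
top [0.39464217 0.0032373  0.93346685]
top bottle_red_mid [284. 196.] 0.64 [ 0.552 -0.014  0.065]
top bottle_blue_mid [254. 168.] 0.78 [0.609 0.048 0.065]
top bottle_blue_mid [284. 171.] 0.23 [ 0.604 -0.012  0.065]
top bottle_green_mid [310. 165.] 0.75 [ 0.619 -0.065  0.065]
top jar_mid [281. 171.] 0.79 [ 0.614 -0.007  0.024]
top pad_red [284. 200.] 0.7 [ 0.554 -0.016  0.003]
top pad_blue [253. 177.] 0.57 [0.604 0.053 0.003]
top pad_green [114. 182.] 0.54 [0.584 0.359 0.003]
top pad_green [308. 173.] 0.44 [ 0.616 -0.067  0.003]
top tray [427. 236.] 0.88 [ 0.484 -0.329  0.   ]
top pan [116. 182.] 0.64 [0.569 0.325 0.08 ]
top flask_mid [326. 273.] 0.78 [ 0.399 -0.105  0.037]
scene [ 0.88816619 -0.4606248   0.78939485]
scene bottle_red_mid [282. 223.] 0.67 [ 0.549 -0.021  0.065]
scene bottle_blue_mid [314. 217.] 0.62 [0.598 0.04  0.065]
scene bottle_green_mid [294. 254.] 0.92 [ 0.623 -0.07   0.065]
scene bottle_green_mid [363. 147.] 0.28 [0.563 0.332 0.065]
scene jar_mid [303. 248.] 0.75 [ 0.614 -0.022  0.024]
scene pad_red [283. 238.] 0.41 [ 0.552 -0.017  0.003]
scene pad_blue [170. 313.] 0.63 [ 0.48  -0.325  0.003]
scene pad_blue [312. 233.] 0.46 [0.6   0.04  0.003]
scene pad_green [296. 264.] 0.5 [ 0.621 -0.057  0.003]
scene pan [366. 144.] 0.88 [0.569 0.332 0.08 ]
scene flask_mid [211. 218.] 0.94 [ 0.386 -0.099  0.037]
scene flask_mid [292. 251.] 0.52 [ 0.606 -0.053  0.037]
1.1
```

View pics/top0.png

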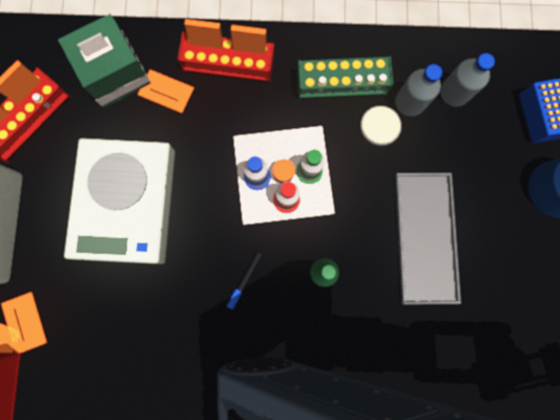

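```bash
python3 - <<'E'
from h import *
# cap cut outs by colour in saved top picture; cap top z=.125
im=cv2.imread("pics/top0.png");hsv=cv2.cvtColor(im,cv2.COLOR_BGR2HSV);p=imaging.camera_params("top")
K=np.array(p["camera_matrix"]);print(K[0,0],np.round(Rm(p["rotation"]),2))
for n,lo,hi in(("red",170,180),("red0",0,6),("blue",100,125),("green",45,85),("orange",8,22)):
    m=((hsv[...,0]>=lo)&(hsv[...,0]<=hi)&(hsv[...,1]>110)&(hsv[...,2]>60)).astype(np.uint8)
    k,l,st,c=cv2.connectedComponentsWithStats(m)
    for j in range(1,k):
        if st[j,4]>25: print(n,st[j],np.round(c[j],1),np.round(atz(p,c[j],.125),3),np.round(atz(p,c[j],.045),3))
# tray outline
imaging.camera("top")
t=imaging.cut_out("top","tray")[0];m=t["pixels"].astype(np.uint8);r=cv2.minAreaRect(cv2.findNonZero(m));b=cv2.boxPoints(r)
print(r);B=np.array([atz(p,x,.015) for x in b]);print(np.round(B,3),np.round(B.mean(0),3))
t=imaging.cut_out("top","pan");print([(x["box"],x["confidence"]) for x in t])
E
```

```text
432.09501896248116 [[ 0.03 -0.99  0.16]
 [-1.   -0.03 -0.  ]
 [ 0.01 -0.16 -0.99]]
red0 [ 177   31   98   51 2191] [225.9  61.1] [0.811 0.11  0.125] [0.853 0.121 0.045]
red0 [221  36  11   6  35] [225.1  38.3] [0.86  0.114 0.125] [0.907 0.125 0.045]
red0 [   0   67   70   96 2235] [ 29.9 114.7] [0.687 0.486 0.125] [0.716 0.534 0.045]
red0 [280 181  16  17 207] [287.6 189. ] [ 0.555 -0.02   0.125] [ 0.571 -0.022  0.045]
red0 [273 194  27  19 183] [285.  205.9] [ 0.523 -0.016  0.125] [ 0.535 -0.017  0.045]
red0 [   0  352   21   68 1126] [  8.1 383.2] [0.19  0.466 0.125] [0.17  0.512 0.045]
blue [475  52  21  19 296] [485.1  61.4] [ 0.828 -0.41   0.125] [ 0.871 -0.451  0.045]
blue [424  63  19  19 284] [432.9  72.3] [ 0.802 -0.304  0.125] [ 0.842 -0.334  0.045]
blue [ 521   78   39   65 1571] [540.4 111.3] [ 0.727 -0.514  0.125] [ 0.759 -0.566  0.045]
blue [247 157  15  15 174] [254.4 163.9] [0.602 0.045 0.125] [0.623 0.05  0.045]
blue [553 162   7  36 175] [556.7 179.1] [ 0.59  -0.537  0.125] [ 0.61  -0.59   0.045]
blue [245 172  25  18 106] [258.8 182.8] [0.566 0.036 0.125] [0.582 0.
[... 1682 characters left out ...]
1  41] [ 20.1 116.2] [0.684 0.505 0.125] [0.712 0.554 0.045]
orange [  7 120  10  11  38] [ 11.3 125.3] [0.665 0.519 0.125] [0.691 0.57  0.045]
orange [  0 129   8  11  27] [  3.8 134.4] [0.646 0.532 0.125] [0.671 0.584 0.045]
orange [272 160  24  22 421] [283.2 170.1] [ 0.592 -0.01   0.125] [ 0.611 -0.012  0.045]
orange [   0  291   48   63 2233] [ 21.  324.9] [0.291 0.456 0.125] [0.28  0.5   0.045]
((427.8923034667969, 237.06155395507812), (133.23899841308594, 59.574806213378906), 86.8201675415039)
[[ 0.622 -0.255  0.015]
 [ 0.633 -0.386  0.015]
 [ 0.348 -0.391  0.015]
 [ 0.338 -0.267  0.015]] [ 0.485 -0.325  0.015]
[([119.8, 202.6, 113.7, 124.9], 0.57), ([256.8, 183.1, 30.3, 18.4], 0.22)]
```

```bash
cat > go.py <<'E'
import sys
from h import *
s=get_obs();P=np.array(s["position"]);T=Rm(s["tool_rot"])
N=np.array([[0,0,-1],[0,1,0],[1,0,0]]).T  # tool x down, y=+-world y, z=+-world x
N=np.column_stack([[0,0,-1],[0,1,0],[1,0,0]]).astype(float)
c=[N,N@np.diag([1,-1,-1])]
M=max(c,key=lambda m:np.trace(m.T@T))
print("t",round(s["time"],2),"P",np.round(P*1e3,1),"w",round(s["grip_width"]*1e3,1),"q",np.round(s["q"],2),"F",np.round(s["ft_force"],1))
print("tool y,z world",np.round(T[:,1],2),np.round(T[:,2],2),"nominal y",M[:,1])
print("turn deg",np.round(R.from_matrix(T.T@M).as_rotvec(degrees=True),1))
if len(sys.argv)>3:
    t=np.array(list(map(float,sys.argv[1:4])))
    print("tool shift now",np.round(T.T@(t-P*1e3),1)," if nominal",np.round(M.T@(t-P*1e3),1))
E
python3 go.py 555 -20 190
python3 - <<'E'
from h import *
p=imaging.camera_params("wrist");T=Rm(get_obs()["tool_rot"]);print(np.round(T.T@(np.array(p["xyz"])-get_obs()["position"]),3),np.round(T.T@Rm(p["rotation"]),2))
E
```

```text
t 1.25 P [ 155.8 -605.3  222.6] w 87.2 q [-1.5   0.53  1.43  0.    1.18 -0.18] F [ 0.1 -0.3 -0.2]
tool y,z world [ 0.25 -0.97  0.  ] [-0.97 -0.25 -0.  ] nominal y [ 0. -1.  0.]
turn deg [14.4 -0.  -0. ]
tool shift now [  32.6 -467.4 -532.4]  if nominal [  32.6 -585.3 -399.2]
[-0.162  0.001 -0.075] [[-0.   -0.27  0.96]
 [ 1.   -0.    0.  ]
 [-0.    0.96  0.27]]
```

```bash
python3 -m inch '[[60,[-20,0,0],[7.2,0,0]],[60,[-20,0,0],[7.2,0,0]],[60,[0,-50,-34],[0,0,0]],[60,[0,-50,-34],[0,0,0]],[60,[0,-50,-34],[0,0,0]],[60,[0,-50,-34],[0,0,0]],[60,[0,-50,-34],[0,0,0]],[60,[0,-50,-34],[0,0,0]],[60,[0,-50,-34],[0,0,0]],[60,[0,-50,-34],[0,0,0]],[60,[0,-50,-34],[0,0,0]]]' 20; python3 go.py 555 -20 200
```

```text
time: 2.62
position: [0.4746, -0.152, 0.2642]
tool_rot: [0.709, -0.01, -0.705, -0.004]
ft_force: [1.5, -1.7, 0.8]
grip_width: 0.06
t 2.62 P [ 474.6 -152.   264.2] w 60.0 q [-0.53  0.3   1.7  -0.    1.13  1.06] F [ 1.5 -1.7  0.8]
tool y,z world [-0.02 -1.    0.01] [-1.    0.02 -0.01] nominal y [ 0. -1.  0.]
turn deg [-1.1 -0.4 -0.5]
tool shift now [  63.6 -134.1  -77.5]  if nominal [  64.2 -132.   -80.4]
```

```bash
python3 -m inch '[[60,[10,-45,-27],[-1.1,-0.4,-0.5]],[60,[10,-45,-27],[0,0,0]],[60,[10,-42,-26],[0,0,0]],[60,[0,0,0],[0,0,0]]]' 20; cat > wr.py <<'E'
import sys
from h import *
n=sys.argv[1]
s=get_obs();p=imaging.camera_params("wrist");im=imaging.camera("wrist");save(im,n)
hsv=cv2.cvtColor(im,cv2.COLOR_RGB2HSV)
H=dict(red=(-8,8),blue=(100,125),green=(45,85),orange=(9,22))
for k in sys.argv[2:]:
    c,z=k.split(":");z=float(z);lo,hi=H[c];h=hsv[...,0].astype(int);h=np.where(h>170,h-180,h) if c=="red" else h
    m=((h>=lo)&(h<=hi)&(hsv[...,1]>110)&(hsv[...,2]>50)).astype(np.uint8)
    a,l,st,ce=cv2.connectedComponentsWithStats(m)
    for j in range(1,a):
        if st[j,4]>250:
            e=cv2.minEnclosingCircle(cv2.findNonZero((l==j).astype(np.uint8)))
            x,y,w,hh,A=st[j];print(c,st[j],"cen",np.round(atz(p,ce[j],z)*1e3,1),"circ",np.round(atz(p,e[0],z)*1e3,1),"r",round(e[1]))
print(s["position"])
E
python3 wr.py w1.png red:.12 blue:.12 green:.12 orange:.045; python3 go.py 555 -20 101
```

```text
time: 3.12
position: [0.5603, -0.0125, 0.2343]
tool_rot: [0.709, 0.002, -0.706, 0.003]
ft_force: [-0.1, -0.0, 0.5]
grip_width: 0.0602
red [265 167  44  31 468] cen [590.5 -18.7 120. ] circ [580.5 -19.6 120. ] r 22
red [275 194  30  35 825] cen [557.9 -22.5 120. ] circ [558.3 -22.4 120. ] r 17
blue [202 146  32  32 789] cen [605.9  44.5 120. ] circ [605.7  44.6 120. ] r 16
green [329 127  32  33 817] cen [623.3 -72.2 120. ] circ [623.2 -72.4 120. ] r 17
orange [  19    0   73   28 1060] cen [753.8 211.4  45. ] circ [756.  221.1  45. ] r 37
orange [ 261  127   41   41 1307] cen [615.1 -14.1  45. ] circ [615.2 -14.2  45. ] r 21
orange [152 261  23  52 592] cen [432.  144.4  45. ] circ [432.3 141.1  45. ] r 26
orange [387 261  22  52 586] cen [ 433.8 -174.6   45. ] circ [ 434.3 -171.5   45. ] r 26
orange [ 201  322  332   18 4678] cen [ 362.9 -147.9   45. ] circ [ 353.2 -137.1   45. ] r 166
[ 0.56034093 -0.01246988  0.23426944]
t 3.17 P [559.7 -13.9 234.6] w 59.8 q [-0.22  0.42  1.59 -0.    1.13  1.34] F [-0.   0.1 -0.1]
tool y,z world [ 0.01 -1.    0.  ] [-1.   -0.01 -0.  ] nominal y [ 0. -1.  0.]
turn deg [ 0.3 -0.2 -0.1]
tool shift now [133.6   5.8   5.3]  if nominal [133.6   6.1   4.7]
```

View pics/w1.png

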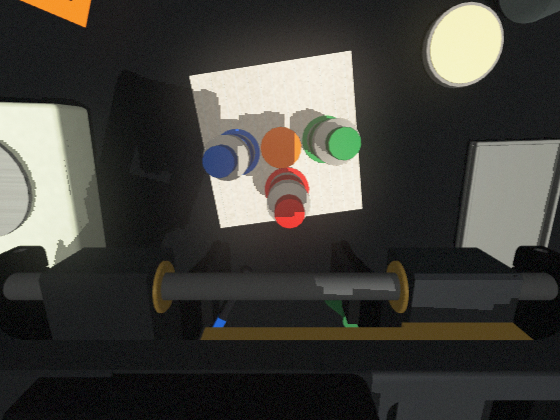

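```bash
python3 -m inch '[[60,[30,7,3.5],[0.3,-0.2,-0.1]],[60,[30,0,0],[0,0,0]],[60,[30,0,0],[0,0,0]],[60,[20,0,0],[0,0,0]],[60,[0,0,0],[0,0,0]]]' 20; python3 go.py 556 -21.5 101
```

```text
time: 3.8
position: [0.5559, -0.0283, 0.1248]
tool_rot: [0.709, -0.003, -0.706, -0.001]
ft_force: [-0.1, -0.8, -0.1]
grip_width: 0.0599
t 3.8 P [555.9 -28.3 124.8] w 59.9 q [-0.25  0.57  1.7  -0.    0.87  1.33] F [-0.1 -0.8 -0.1]
tool y,z world [-0.01 -1.    0.  ] [-1.    0.01 -0.  ] nominal y [ 0. -1.  0.]
turn deg [-0.3 -0.2 -0.2]
tool shift now [23.8 -6.9 -0. ]  if nominal [23.8 -6.8 -0.1]
```

```bash
python3 -m inch '[[60,[8,-7,0],[0,0,0]],[60,[8,0,0],[0,0,0]],[60,[7,0,0],[0,0,0]],[60,[0,0,0],[0,0,0]]]' 20; python3 go.py 556 -21.5 101
```

```text
time: 4.3
position: [0.5574, -0.0226, 0.1032]
tool_rot: [0.71, -0.004, -0.704, -0.001]
ft_force: [-0.1, 0.9, 0.1]
grip_width: 0.06
t 4.3 P [557.4 -22.6 103.2] w 60.0 q [-0.24  0.6   1.71 -0.    0.81  1.34] F [-0.1  0.9  0.1]
tool y,z world [-0.01 -1.    0.01] [-1.    0.01 -0.01] nominal y [ 0. -1.  0.]
turn deg [-0.4 -0.5 -0.3]
tool shift now [ 2.2 -1.1  1.5]  if nominal [ 2.2 -1.1  1.4]
```

```bash
python3 -m inch '[[10,[2,0,0],[0,0,0]],[10,[0,0,0],[0,0,0]],[10,[0,0,0],[0,0,0]],[10,[0,0,0],[0,0,0]],[10,[0,0,0],[0,0,0]],[10,[0,0,0],[0,0,0]]]' 20; python3 go.py 485 -326 250
```

```text
time: 5.05
position: [0.5579, -0.0225, 0.1016]
tool_rot: [0.711, -0.004, -0.703, -0.0]
ft_force: [-0.4, -0.4, -0.5]
grip_width: 0.0293
t 5.05 P [557.9 -22.5 101.6] w 29.3 q [-0.24  0.61  1.71 -0.    0.81  1.34] F [-0.4 -0.4 -0.5]
tool y,z world [-0.01 -1.    0.01] [-1.    0.01 -0.01] nominal y [ 0. -1.  0.]
turn deg [-0.4 -0.6 -0.3]
tool shift now [-147.5  304.8   69.4]  if nominal [-148.4  303.5   72.9]
```

```bash
python3 -m inch '[[10,[-15,0,0],[-0.4,-0.6,-0.3]],[10,[-30,0,0],[0,0,0]],[10,[-35,0,0],[0,0,0]],[10,[-25,10,3],[0,0,0]],[10,[-10,40,10],[0,0,0]],[10,[0,45,10],[0,0,0]],[10,[0,45,10],[0,0,0]],[10,[0,45,10],[0,0,0]],[10,[0,45,10],[0,0,0]],[10,[0,30,10],[0,0,0]],[10,[0,10,0],[0,0,0]],[10,[0,0,0],[0,0,0]]]' 20; python3 go.py 485 -326 103
```

```text
time: 6.55
position: [0.4904, -0.2983, 0.2161]
tool_rot: [-0.704, -0.002, 0.71, 0.0]
ft_force: [0.7, 0.6, -2.3]
grip_width: 0.0295
t 6.55 P [ 490.4 -298.3  216.1] w 29.5 q [-0.74  0.47  1.56 -0.    1.12  0.83] F [ 0.7  0.6 -2.3]
tool y,z world [ 0. -1. -0.] [-1.   -0.    0.01] nominal y [ 0. -1.  0.]
turn deg [0.1 0.5 0.2]
tool shift now [113.   28.2   4.5]  if nominal [113.1  27.7   5.4]
```

```bash
python3 -m inch '[[10,[25,25,5],[0,0.5,0]],[10,[30,0,0],[0,0,0]],[10,[25,0,0],[0,0,0]],[10,[10,0,0],[0,0,0]],[10,[6,0,0],[0,0,0]],[10,[0,0,0],[0,0,0]]]' 20; python3 go.py 485 -326 102
```

```text
time: 7.3
position: [0.4889, -0.3159, 0.1188]
tool_rot: [0.708, 0.006, -0.706, 0.002]
ft_force: [0.5, -0.0, -1.6]
grip_width: 0.0293
t 7.3 P [ 488.9 -315.9  118.8] w 29.3 q [-0.77  0.61  1.63  0.01  0.9   0.79] F [ 0.5 -0.  -1.6]
tool y,z world [ 0.01 -1.   -0.01] [-1.   -0.01 -0.  ] nominal y [ 0. -1.  0.]
turn deg [ 0.6 -0.1  0.3]
tool shift now [16.8 10.1  4. ]  if nominal [16.8 10.1  3.9]
```

```bash
python3 -m inch '[[10,[5,9,3],[0.6,0,0.3]],[10,[5,0,0],[0,0,0]],[10,[3,0,0],[0,0,0]],[10,[2,0,0],[0,0,0]],[10,[1,0,0],[0,0,0]],[10,[0,0,0],[0,0,0]]]' 20; python3 go.py 485 -326 102
```

```text
time: 8.05
position: [0.487, -0.3268, 0.1038]
tool_rot: [0.709, -0.001, -0.705, 0.001]
ft_force: [-0.3, 0.0, -1.2]
grip_width: 0.0293
t 8.05 P [ 487.  -326.8  103.8] w 29.3 q [-0.78  0.63  1.64  0.    0.87  0.79] F [-0.3  0.  -1.2]
tool y,z world [-0. -1.  0.] [-1.    0.   -0.01] nominal y [ 0. -1.  0.]
turn deg [-0.  -0.3 -0.2]
tool shift now [ 1.8 -0.8  2. ]  if nominal [ 1.8 -0.8  2. ]
```

```bash
python3 -m inch '[[10,[2,0,0],[0,0,0]],[10,[1,0,0],[0,0,0]],[30,[0,0,0],[0,0,0]],[45,[0,0,0],[0,0,0]],[60,[0,0,0],[0,0,0]],[60,[0,0,0],[0,0,0]],[60,[-20,0,0],[0,0,0]],[60,[-40,0,0],[0,0,0]],[60,[-40,0,0],[0,0,0]],[60,[-15,-25,-10],[0,0,0]],[60,[0,-50,-18],[0,0,0]],[60,[0,-50,-18],[0,0,0]]]' 20; python3 go.py 604 45 101
python3 - <<'E'
from h import *
save(imaging.camera("top"),"t1.png");p=imaging.camera_params("top")
for n,z in(("bottle_red_mid",.065),("pad_red",.003)):
    print(n,[(np.round(atz(p,q["pixel"],z),3),round(q["confidence"],2)) for q in imaging.tip_of("top",n)])
E
```

```text
time: 9.55
position: [0.5346, -0.204, 0.2207]
tool_rot: [0.711, -0.006, -0.703, -0.001]
ft_force: [0.0, -0.8, 0.3]
grip_width: 0.0602
t 9.55 P [ 534.6 -204.   220.7] w 60.2 q [-0.56  0.45  1.58 -0.    1.1   1.02] F [ 0.  -0.8  0.3]
tool y,z world [-0.01 -1.    0.01] [-1.    0.01 -0.01] nominal y [ 0. -1.  0.]
turn deg [-0.5 -0.6 -0.4]
tool shift now [ 118.7 -250.5  -66. ]  if nominal [ 119.7 -249.   -69.4]
bottle_red_mid []
pad_red [(array([ 0.558, -0.019,  0.003]), 0.98)]
```

```bash
python3 -m inch '[[60,[0,-50,-14],[-0.5,-0.6,-0.4]],[60,[0,-50,-14],[0,0,0]],[60,[0,-50,-14],[0,0,0]],[60,[0,-48,-14],[0,0,0]],[60,[10,-30,-10],[0,0,0]],[60,[20,0,0],[0,0,0]],[60,[10,0,0],[0,0,0]],[60,[0,0,0],[0,0,0]]]' 20; python3 go.py 604 45 101; python3 wr.py w2.png blue:.122
```

```text
time: 10.7
position: [0.6051, 0.0217, 0.1786]
tool_rot: [0.708, -0.003, -0.706, 0.0]
ft_force: [-0.7, -0.1, 0.5]
grip_width: 0.0599
t 10.7 P [605.1  21.7 178.6] w 59.9 q [-0.15  0.55  1.53 -0.    1.06  1.43] F [-0.7 -0.1  0.5]
tool y,z world [-0. -1.  0.] [-1.  0. -0.] nominal y [ 0. -1.  0.]
turn deg [-0.2 -0.2 -0.3]
tool shift now [ 77.5 -23.6   1.4]  if nominal [ 77.6 -23.3   1.1]
blue [235 170  46  25 281] cen [644.6  39.2 122. ] circ [637.4  37.2 122. ] r 23
blue [ 232  206   37   40 1028] cen [606.2  44.4 122. ] circ [607.5  43.4 122. ] r 20
[0.60507893 0.02173318 0.17858007]
```

View pics/t1.png

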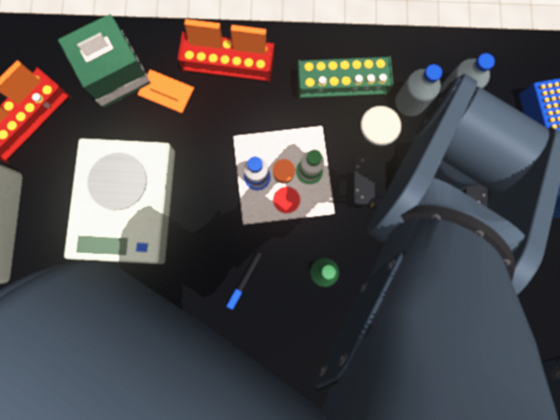

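```bash
python3 -m inch '[[60,[0,-22,0],[0,0,0]],[60,[25,0,0],[0,0,0]],[60,[25,0,0],[0,0,0]],[60,[10,0,0],[0,0,0]],[60,[0,0,0],[0,0,0]]]' 20; python3 go.py 605 44.5 101.5
```

```text
time: 11.38
position: [0.609, 0.0465, 0.122]
tool_rot: [0.712, -0.004, -0.702, -0.001]
ft_force: [-0.6, 0.4, 0.3]
grip_width: 0.0599
t 11.38 P [609.   46.5 122. ] w 59.9 q [-0.11  0.63  1.57 -0.    0.93  1.47] F [-0.6  0.4  0.3]
tool y,z world [-0.01 -1.    0.  ] [-1.    0.01 -0.01] nominal y [ 0. -1.  0.]
turn deg [-0.3 -0.8 -0.2]
tool shift now [20.4  1.9  4.3]  if nominal [20.5  2.   4. ]
```

```bash
python3 -m inch '[[60,[8,2,3],[-0.3,-0.8,-0.2]],[60,[8,0,0],[0,0,0]],[60,[3,0,0],[0,0,0]],[60,[1,0,0],[0,0,0]],[10,[0,0,0],[0,0,0]],[10,[0,0,0],[0,0,0]],[10,[0,0,0],[0,0,0]],[10,[0,0,0],[0,0,0]],[10,[0,0,0],[0,0,0]]]' 20; python3 go.py 402 -328 250
```

```text
time: 12.5
position: [0.6079, 0.0443, 0.1034]
tool_rot: [0.708, -0.0, -0.706, -0.0]
ft_force: [-0.4, -0.7, -0.6]
grip_width: 0.0293
t 12.5 P [607.9  44.3 103.4] w 29.3 q [-0.11  0.66  1.58 -0.    0.91  1.46] F [-0.4 -0.7 -0.6]
tool y,z world [-0. -1.  0.] [-1.  0. -0.] nominal y [ 0. -1.  0.]
turn deg [-0.  -0.2 -0. ]
tool shift now [-147.1  372.6  205. ]  if nominal [-146.6  372.3  205.9]
```

```bash
python3 -m inch '[[10,[-20,0,0],[0,0,0]],[10,[-35,0,0],[0,0,0]],[10,[-40,0,0],[0,0,0]],[10,[-30,10,5],[0,0,0]],[10,[-15,35,20],[0,0,0]],[10,[0,42,23],[0,0,0]],[10,[0,42,23],[0,0,0]],[10,[0,42,23],[0,0,0]],[10,[0,42,23],[0,0,0]],[10,[0,42,23],[0,0,0]],[10,[0,42,23],[0,0,0]],[10,[0,42,23],[0,0,0]]]' 20; python3 go.py 402 -328 104
```

```text
time: 14.0
position: [0.4144, -0.3007, 0.2438]
tool_rot: [-0.705, -0.003, 0.709, -0.003]
ft_force: [0.4, -0.1, -1.7]
grip_width: 0.0295
t 14.0 P [ 414.4 -300.7  243.8] w 29.5 q [-0.84  0.35  1.68 -0.    1.11  0.72] F [ 0.4 -0.1 -1.7]
tool y,z world [ 0.01 -1.   -0.  ] [-1.   -0.01  0.  ] nominal y [ 0. -1.  0.]
turn deg [0.4 0.3 0. ]
tool shift now [139.9  27.2  11.9]  if nominal [139.8  27.3  12.4]
```

```bash
python3 -m inch '[[10,[25,8,4],[0.4,0.3,0]],[10,[30,0,0],[0,0,0]],[10,[35,0,0],[0,0,0]],[10,[20,0,0],[0,0,0]],[10,[0,0,0],[0,0,0]]]' 20; python3 go.py 402 -328 104
```

```text
time: 14.62
position: [0.4075, -0.3136, 0.1305]
tool_rot: [0.707, -0.003, -0.707, -0.002]
ft_force: [-0.0, 0.9, -2.1]
grip_width: 0.0295
t 14.62 P [ 407.5 -313.6  130.5] w 29.5 q [-0.87  0.52  1.8  -0.    0.83  0.71] F [-0.   0.9 -2.1]
tool y,z world [-0.01 -1.    0.  ] [-1.    0.01 -0.  ] nominal y [ 0. -1.  0.]
turn deg [-0.4 -0.  -0.1]
tool shift now [26.6 14.4  5.4]  if nominal [26.5 14.4  5.5]
```

```bash
python3 -m inch '[[10,[8,13,5],[-0.4,0,0]],[10,[8,0,0],[0,0,0]],[10,[5,0,0],[0,0,0]],[10,[3,0,0],[0,0,0]],[10,[2,0,0],[0,0,0]],[10,[0,0,0],[0,0,0]]]' 20; python3 go.py 402 -328 104
```

```text
time: 15.38
position: [0.4034, -0.3291, 0.1053]
tool_rot: [0.708, -0.002, -0.706, 0.002]
ft_force: [-0.3, -0.2, -2.8]
grip_width: 0.0292
t 15.38 P [ 403.4 -329.1  105.3] w 29.2 q [-0.9   0.56  1.8  -0.    0.77  0.67] F [-0.3 -0.2 -2.8]
tool y,z world [ 0.   -1.    0.01] [-1. -0. -0.] nominal y [ 0. -1.  0.]
turn deg [ 0.  -0.2 -0.3]
tool shift now [ 1.3 -1.1  1.4]  if nominal [ 1.3 -1.1  1.4]
```

```bash
python3 -m inch '[[10,[2,0,0],[0,0,0]],[10,[1,0,0],[0,0,0]],[30,[0,0,0],[0,0,0]],[45,[0,0,0],[0,0,0]],[60,[0,0,0],[0,0,0]],[60,[0,0,0],[0,0,0]],[60,[-20,0,0],[0,0,0]],[60,[-40,0,0],[0,0,0]],[60,[-40,0,0],[0,0,0]],[60,[-10,-30,-25],[0,0,0]],[60,[0,-44,-38],[0,0,0]],[60,[0,-44,-38],[0,0,0]]]' 20; python3 go.py 622 -71 200
```

```text
time: 16.88
position: [0.5064, -0.2127, 0.2174]
tool_rot: [0.71, -0.006, -0.704, 0.0]
ft_force: [0.3, -0.9, 0.0]
grip_width: 0.06
t 16.88 P [ 506.4 -212.7  217.4] w 60.0 q [-0.6   0.43  1.64 -0.    1.06  0.98] F [ 0.3 -0.9  0. ]
tool y,z world [-0.01 -1.    0.01] [-1.    0.01 -0.01] nominal y [ 0. -1.  0.]
turn deg [-0.5 -0.4 -0.5]
tool shift now [  17.  -142.8 -114.3]  if nominal [  17.4 -141.7 -115.6]
```

```bash
python3 -m inch '[[60,[0,-45,-36],[-0.5,-0.4,-0.5]],[60,[5,-45,-36],[0,0,0]],[60,[15,-25,-22],[0,0,0]],[60,[10,0,0],[0,0,0]],[60,[0,0,0],[0,0,0]]]' 20; python3 go.py 622 -71 101; python3 wr.py w3.png green:.122 red:.003 blue:.003 orange:.045
```

```text
time: 17.5
position: [0.6054, -0.0909, 0.1866]
tool_rot: [0.708, 0.002, -0.706, 0.003]
ft_force: [1.0, -0.5, -0.0]
grip_width: 0.0601
t 17.5 P [605.4 -90.9 186.6] w 60.1 q [-0.33  0.55  1.5  -0.    1.08  1.23] F [ 1.  -0.5 -0. ]
tool y,z world [ 0.01 -1.    0.  ] [-1.   -0.01 -0.  ] nominal y [ 0. -1.  0.]
turn deg [ 0.4 -0.2 -0.1]
tool shift now [ 85.6 -19.9 -16.5]  if nominal [ 85.6 -19.9 -16.6]
green [234   0  86  16 543] cen [759.8 -87.2 122. ] circ [758.5 -88.8 122. ] r 43
green [251 186  21  27 416] cen [626.2 -77.2 122. ] circ [626.7 -76.6 122. ] r 16
red [ 200  209   48   45 1502] cen [559.6 -23.2   3. ] circ [557. -22.   3.] r 24
blue [ 141  168   47   49 1731] cen [606.5  46.4   3. ] circ [605.8  45.2   3. ] r 25
orange [ 184  168   48   47 1739] cen [617.2 -16.3  45. ] circ [617.  -17.2  45. ] r 25
orange [152 261  22  52 574] cen [503.6  45.1  45. ] circ [504.6  42.5  45. ] r 26
orange [387 261  22  52 590] cen [ 505.7 -231.    45. ] circ [ 506.  -228.5   45. ] r 26
orange [ 200  322  332   18 4674] cen [ 444.2 -208.1   45. ] circ [ 435.1 -197.5   45. ] r 166
[ 0.6054065  -0.09092608  0.18655461]
```

```bash
python3 -m inch '[[60,[10,-19,-17],[0.4,0,0]],[60,[25,0,0],[0,0,0]],[60,[20,0,0],[0,0,0]],[60,[5,0,0],[0,0,0]],[60,[0,0,0],[0,0,0]],[60,[0,0,0],[0,0,0]]]' 20; python3 go.py 624 -71 102; python3 wr.py w4.png green:.122
```

```text
time: 18.3
position: [0.6231, -0.08, 0.1309]
tool_rot: [0.711, -0.006, -0.703, -0.003]
ft_force: [0.8, 0.5, 0.1]
grip_width: 0.0597
t 18.3 P [623.1 -80.  130.9] w 59.7 q [-0.3   0.64  1.51 -0.    0.98  1.28] F [0.8 0.5 0.1]
tool y,z world [-0.01 -1.    0.  ] [-1.    0.01 -0.01] nominal y [ 0. -1.  0.]
turn deg [-0.7 -0.6 -0.3]
tool shift now [28.9 -9.2 -0.5]  if nominal [28.9 -9.  -0.9]
green [233   0 140  17 883] cen [758.3 -87.2 122. ] circ [758.4 -94.2 122. ] r 70
green [ 241  232   47   40 1307] cen [622.7 -71.3 122. ] circ [623.3 -71.2 122. ] r 23
[ 0.62311886 -0.08000559  0.1309049 ]
```

View pics/w4.png

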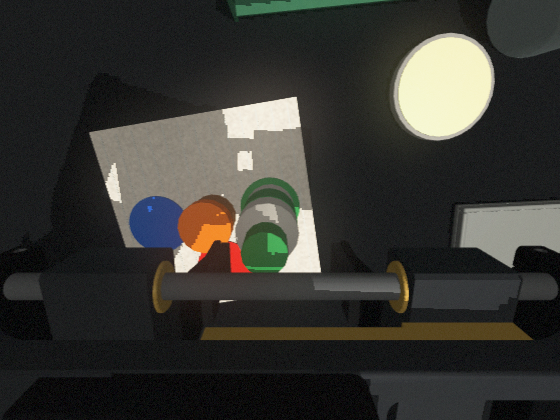

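Wrist view: the green cap is at (264,252), with jar and bare blue/red pads left of it; the measured cap is (623,-71), as expected. Descend.

```bash
python3 -m inch '[[60,[0,-9,0],[-0.7,-0.6,-0.3]],[60,[10,0,0],[0,0,0]],[60,[10,0,0],[0,0,0]],[60,[6,0,0],[0,0,0]],[60,[2,0,0],[0,0,0]],[60,[0,0,0],[0,0,0]]]' 20; python3 go.py 624 -71 102
```

```text
time: 19.1
position: [0.6236, -0.07, 0.1014]
tool_rot: [0.707, 0.001, -0.707, 0.001]
ft_force: [0.2, -0.2, 0.2]
grip_width: 0.0601
t 19.1 P [623.6 -70.  101.4] w 60.1 q [-0.29  0.68  1.53  0.    0.94  1.28] F [ 0.2 -0.2  0.2]
tool y,z world [ 0. -1. -0.] [-1. -0. -0.] nominal y [ 0. -1.  0.]
turn deg [ 0.1 -0.   0. ]
tool shift now [-0.6  1.  -0.4]  if nominal [-0.6  1.  -0.4]
```

```bash
python3 -m inch '[[10,[0,0,0],[0,0,0]],[10,[0,0,0],[0,0,0]],[10,[0,0,0],[0,0,0]],[10,[0,0,0],[0,0,0]],[10,[0,0,0],[0,0,0]],[10,[-15,0,0],[0,0,0]],[10,[-30,0,0],[0,0,0]],[10,[-35,0,0],[0,0,0]],[10,[-25,10,2],[0,0,0]],[10,[-10,35,7],[0,0,0]],[10,[0,42,9],[0,0,0]],[10,[0,42,9],[0,0,0]]]' 20; python3 go.py 572 -324 104
```

```text
time: 20.6
position: [0.5972, -0.1987, 0.2261]
tool_rot: [0.708, 0.003, -0.706, 0.003]
ft_force: [0.6, 0.2, -0.6]
grip_width: 0.0293
t 20.6 P [ 597.2 -198.7  226.1] w 29.3 q [-0.5   0.53  1.42  0.    1.19  1.06] F [ 0.6  0.2 -0.6]
tool y,z world [ 0.01 -1.    0.  ] [-1.   -0.01 -0.  ] nominal y [ 0. -1.  0.]
turn deg [ 0.5 -0.2 -0.1]
tool shift now [122.1 124.9  26.7]  if nominal [122.1 125.3  25.2]
```

```bash
python3 -m inch '[[10,[0,42,9],[0.5,0,0]],[10,[0,38,8],[0,0,0]],[10,[10,10,2],[0,0,0]],[10,[25,0,0],[0,0,0]],[10,[30,0,0],[0,0,0]],[10,[25,0,0],[0,0,0]],[10,[0,0,0],[0,0,0]]]' 20; python3 go.py 572 -324 102.5
```

```text
time: 21.48
position: [0.5777, -0.2917, 0.1375]
tool_rot: [0.71, -0.002, -0.705, -0.001]
ft_force: [-0.0, -0.2, -1.3]
grip_width: 0.0293
t 21.48 P [ 577.7 -291.7  137.5] w 29.3 q [-0.64  0.65  1.45  0.    1.03  0.93] F [-0.  -0.2 -1.3]
tool y,z world [-0. -1.  0.] [-1.    0.   -0.01] nominal y [ 0. -1.  0.]
turn deg [-0.2 -0.4 -0. ]
tool shift now [35.  32.3  5.8]  if nominal [35.  32.3  5.7]
```

```bash
python3 -m inch '[[10,[5,16,3],[-0.2,-0.4,0]],[10,[5,15,2],[0,0,0]],[10,[10,0,0],[0,0,0]],[10,[8,0,0],[0,0,0]],[10,[3,0,0],[0,0,0]],[10,[2,0,0],[0,0,0]],[10,[0,0,0],[0,0,0]]]' 20; python3 go.py 572 -324 102.5
```

```text
time: 22.35
position: [0.5743, -0.3255, 0.1058]
tool_rot: [0.708, -0.001, -0.706, 0.001]
ft_force: [0.2, 0.5, -0.8]
grip_width: 0.0295
t 22.35 P [ 574.3 -325.5  105.8] w 29.5 q [-0.68  0.71  1.44 -0.    0.99  0.89] F [ 0.2  0.5 -0.8]
tool y,z world [ 0. -1.  0.] [-1. -0. -0.] nominal y [ 0. -1.  0.]
turn deg [ 0.  -0.2 -0.2]
tool shift now [ 3.3 -1.5  2.3]  if nominal [ 3.3 -1.5  2.3]
```

```bash
python3 -m inch '[[10,[2,0,0],[0,0,0]],[10,[2,0,0],[0,0,0]],[10,[1,0,0],[0,0,0]],[30,[0,0,0],[0,0,0]],[45,[0,0,0],[0,0,0]],[60,[0,0,0],[0,0,0]],[60,[0,0,0],[0,0,0]],[60,[-20,0,0],[0,0,0]],[60,[-40,0,0],[0,0,0]],[60,[-40,0,0],[0,0,0]],[60,[-10,-40,-5],[0,0,0]],[87,[0,-50,-7],[0,0,0]]]' 20; python3 go.py 615 -12.5 150; python3 - <<'E'
from h import *
save(imaging.camera("scene"),"s1.png");p=imaging.camera_params("scene")
for c in"red","blue","green": print(c,[(np.round(atz(p,q["pixel"],.065),3),round(q["confidence"],2)) for q in imaging.tip_of("scene","bottle_%s_mid"%c)])
E
```

```text
time: 23.85
position: [0.5885, -0.2386, 0.2216]
tool_rot: [0.712, -0.006, -0.702, 0.002]
ft_force: [0.4, 0.8, 0.2]
grip_width: 0.0643
t 23.85 P [ 588.5 -238.6  221.6] w 64.3 q [-0.56  0.54  1.42 -0.    1.17  1.02] F [0.4 0.8 0.2]
tool y,z world [-0.01 -1.    0.01] [-1.    0.01 -0.01] nominal y [ 0. -1.  0.]
turn deg [-0.3 -0.8 -0.6]
tool shift now [  69.5 -227.   -24.3]  if nominal [  71.6 -226.1  -26.5]
red [(array([ 0.489, -0.33 ,  0.065]), 0.72), (array([0.564, 0.344, 0.065]), 0.57)]
blue [(array([ 0.403, -0.333,  0.065]), 0.69)]
green [(array([ 0.573, -0.323,  0.065]), 0.92)]
```

View pics/s1.png

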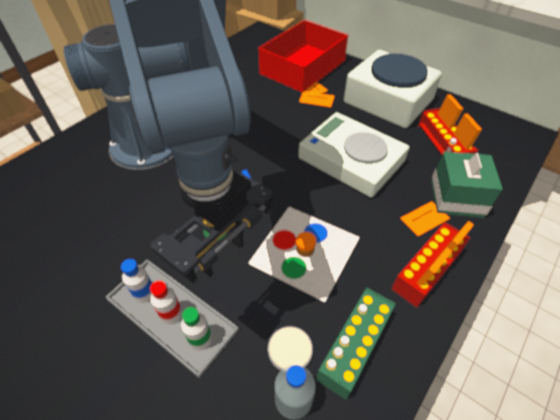

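```bash
python3 -m inch '[[80,[0,-50,-6],[-0.3,-0.8,-0.6]],[80,[0,-50,-6],[0,0,0]],[80,[0,-50,-6],[0,0,0]],[80,[10,-45,-6],[0,0,0]],[80,[20,-20,0],[0,0,0]],[80,[20,0,0],[0,0,0]],[80,[15,0,0],[0,0,0]],[80,[0,0,0],[0,0,0]],[80,[0,0,0],[0,0,0]]]' 20; python3 go.py 615 -12.5 18;python3 wr.py w5.png orange:.045 green:.004 red:.004 blue:.004 
```

```text
time: 25.18
position: [0.6185, -0.0297, 0.1568]
tool_rot: [0.71, -0.005, -0.704, -0.001]
ft_force: [-0.2, -0.4, 0.0]
grip_width: 0.08
t 25.18 P [618.5 -29.7 156.8] w 80.0 q [-0.23  0.59  1.52 -0.01  1.02  1.36] F [-0.2 -0.4  0. ]
tool y,z world [-0.01 -1.    0.01] [-1.    0.01 -0.01] nominal y [ 0. -1.  0.]
turn deg [-0.5 -0.4 -0.4]
tool shift now [138.7 -18.    4.7]  if nominal [138.8 -17.2   3.5]
orange [   0    0   36   73 2185] cen [772.4 184.9  45. ] circ [770.7 184.7  45. ] r 38
orange [ 238  187   48   50 1886] cen [616.6 -14.3  45. ] circ [617.5 -14.4  45. ] r 26
orange [115 261  28  52 723] cen [538.  128.7  45. ] circ [538.2 126.   45. ] r 26
orange [418 261  28  52 715] cen [ 533.8 -191.8   45. ] circ [ 534.3 -188.7   45. ] r 27
orange [ 241  322  319   18 4549] cen [ 479.2 -170.3   45. ] circ [ 476.7 -161.5   45. ] r 159
green [294   0 120  20 957] cen [802.8 -94.1   4. ] circ [ 799.6 -102.3    4. ] r 60
green [ 290  169   53   53 1931] cen [622.6 -74.2   4. ] circ [623.9 -71.1   4. ] r 27
green [539 224  21  28 361] cen [ 570.8 -342.7    4. ] circ [ 571.6 -343.6    4. ] r 15
red [ 247  229   52   44 1759] cen [556.6 -22.9   4. ] circ [557.4 -22.4   4. ] r 26
blue [ 186  186   52   52 2129] cen [606.5  44.2   4. ] circ [606.2  43.8   4. ] r 27
[ 0.61847134 -0.02967339  0.15684021]
```

View pics/w5.png

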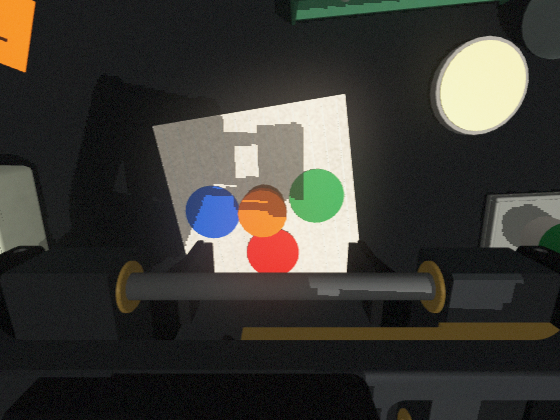

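```bash
python3 -m inch '[[80,[10,-16,3],[-0.5,-0.4,-0.4]],[80,[30,0,0],[0,0,0]],[80,[30,0,0],[0,0,0]],[80,[20,0,0],[0,0,0]],[80,[0,0,0],[0,0,0]],[80,[0,0,0],[0,0,0]]]' 20; python3 go.py 615.5 -13.5 19
```

```text
time: 25.98
position: [0.6169, -0.0096, 0.0662]
tool_rot: [0.709, 0.002, -0.706, -0.0]
ft_force: [0.6, -0.1, 0.8]
grip_width: 0.0798
t 25.98 P [616.9  -9.6  66.2] w 79.8 q [-0.2   0.72  1.57  0.    0.84  1.37] F [ 0.6 -0.1  0.8]
tool y,z world [ 0. -1. -0.] [-1. -0. -0.] nominal y [ 0. -1.  0.]
turn deg [ 0.1 -0.3  0.1]
tool shift now [47.2  4.   1.7]  if nominal [47.2  3.9  1.4]
```

```bash
python3 -m inch '[[80,[10,4,1.5],[0,0,0]],[80,[15,0,0],[0,0,0]],[80,[12,0,0],[0,0,0]],[80,[7,0,0],[0,0,0]],[80,[2,0,0],[0,0,0]],[80,[0,0,0],[0,0,0]]]' 20; python3 go.py 615.5 -13.5 19
```

```text
time: 26.72
position: [0.6168, -0.0139, 0.0186]
tool_rot: [0.71, 0.001, -0.704, -0.0]
ft_force: [0.8, -0.3, 0.4]
grip_width: 0.08
t 26.73 P [616.8 -13.9  18.6] w 80.0 q [-0.21  0.79  1.59  0.01  0.75  1.36] F [ 0.8 -0.3  0.4]
tool y,z world [ 0. -1. -0.] [-1.   -0.   -0.01] nominal y [ 0. -1.  0.]
turn deg [ 0.1 -0.4  0.1]
tool shift now [-0.4 -0.4  1.3]  if nominal [-0.4 -0.4  1.3]
```

```bash
python3 -m inch '[[20,[0,0,0],[0,0,0]],[20,[0,0,0],[0,0,0]],[20,[0,0,0],[0,0,0]],[20,[0,0,0],[0,0,0]],[20,[0,0,0],[0,0,0]],[20,[0,0,0],[0,0,0]],[20,[-15,0,0],[0,0,0]],[20,[-35,0,0],[0,0,0]],[20,[-40,0,0],[0,0,0]],[20,[-40,0,0],[0,0,0]],[20,[-20,-10,2],[0,0,0]],[20,[0,-40,6],[0,0,0]]]' 20; python3 go.py 569 328 150
```

```text
time: 28.22
position: [0.6092, 0.034, 0.1791]
tool_rot: [0.712, -0.001, -0.702, -0.001]
ft_force: [1.0, 1.4, -0.6]
grip_width: 0.0471
t 28.23 P [609.2  34.  179.1] w 47.1 q [-0.13  0.55  1.53  0.    1.05  1.44] F [ 1.   1.4 -0.6]
tool y,z world [-0. -1. -0.] [-1.    0.   -0.01] nominal y [ 0. -1.  0.]
turn deg [-0.2 -0.8  0. ]
tool shift now [  28.8 -293.9   41.4]  if nominal [  29.1 -294.    40.2]
```

```bash
python3 -m inch '[[20,[0,-42,6],[-0.2,-0.8,0]],[20,[0,-45,6],[0,0,0]],[20,[0,-45,6],[0,0,0]],[20,[0,-45,6],[0,0,0]],[20,[0,-45,6],[0,0,0]],[20,[0,-40,6],[0,0,0]],[20,[0,0,0],[0,0,0]],[20,[0,0,0],[0,0,0]]]' 20; python3 go.py 569 328 98; python3 wr.py w6.png orange:.2; python3 - <<'E'
from h import *
p=imaging.camera_params("wrist");print("expect pan px",proj(p,[.569,.328,.08]))
print([(np.round(atz(p,q["pixel"],.08),3),np.round(q["pixel"]),round(q["confidence"],2)) for q in imaging.tip_of("wrist","pan")])
E
```

```text
time: 29.22
position: [0.5712, 0.3058, 0.1885]
tool_rot: [0.71, 0.002, -0.704, 0.0]
ft_force: [-0.2, -1.1, -0.5]
grip_width: 0.0473
t 29.23 P [571.2 305.8 188.5] w 47.3 q [ 0.32  0.59  1.41 -0.    1.13  1.89] F [-0.2 -1.1 -0.5]
tool y,z world [ 0. -1. -0.] [-1.   -0.   -0.01] nominal y [ 0. -1.  0.]
turn deg [ 0.2 -0.5  0.1]
tool shift now [ 90.5 -22.1   2.9]  if nominal [ 90.5 -22.2   2.2]
orange [ 291    0   98   40 2022] cen [695.8 277.8 200. ] circ [699.7 278.4 200. ] r 49
orange [ 236  221   89   52 3332] cen [580.7 304.8 200. ] circ [572.2 304.7 200. ] r 45
orange [176 261  18  52 504] cen [558.5 360.4 200. ] circ [558.8 359.3 200. ] r 26
orange [366 261  20  52 510] cen [559.  248.8 200. ] circ [559.1 250.  200. ] r 26
orange [ 240  300   81   24 1363] cen [544.2 304.7 200. ] circ [550.2 304.6 200. ] r 40
orange [ 175  322  332   18 4595] cen [528.6 261.9 200. ] circ [524.2 268.1 200. ] r 166
[0.57118249 0.30575972 0.18847048]
expect pan px [255.79436921 213.27470772]
[(array([0.573, 0.32 , 0.08 ]), array([265., 210.]), 0.58)]
```

View pics/w6.png

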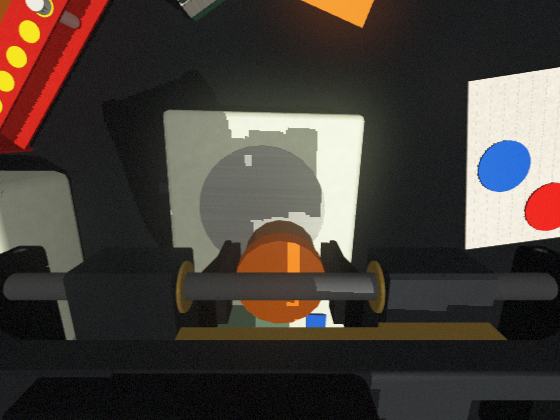

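```bash
python3 - <<'E'
from h import *
a=np.linspace(0,6.28,200)
def ext(p,c):
    q=np.array([proj(p,[c[0]+.06*np.cos(t),c[1]+.06*np.sin(t),.08]) for t in a]);return np.round([q[:,0].min(),q[:,0].max(),q[:,1].min(),q[:,1].max()],1)
for c in((.569,.328),(.570,.322)):
    print(c,"wrist",ext(imaging.camera_params("wrist"),c),"top",ext(imaging.camera_params("top"),c))
im=cv2.imread("pics/top0.png",0);print(im[181,80:155].tolist());print(im[145:220,117].tolist())
w=cv2.imread("pics/w6.png",0);print(w[205,190:210].tolist(),w[205,312:334].tolist(),w[138:155,262].tolist())
E
```

```text
(0.569, 0.328) wrist [192.4 318.1 149.5 270.8] top [ 84.2 144.2 152.5 210.9]
(0.57, 0.322) wrist [198.6 324.4 148.4 269.9] top [ 87.2 147.2 152.1 210.5]
[242, 242, 243, 243, 242, 242, 236, 219, 199, 193, 193, 194, 194, 194, 193, 194, 193, 194, 194, 193, 193, 194, 193, 193, 194, 194, 195, 195, 195, 195, 196, 195, 197, 197, 197, 198, 197, 198, 200, 200, 200, 200, 201, 200, 201, 202, 202, 202, 203, 202, 203, 203, 204, 203, 205, 203, 205, 204, 204, 204, 205, 206, 206, 207, 205, 196, 189, 218, 240, 244, 243, 243, 242, 243, 243]
[244, 245, 245, 245, 246, 246, 243, 229, 206, 197, 199, 198, 194, 193, 194, 196, 197, 198, 200, 202, 200, 200, 200, 201, 200, 198, 195, 196, 199, 200, 199, 198, 199, 199, 200, 199, 198, 199, 198, 200, 200, 199, 200, 201, 202, 200, 199, 198, 199, 199, 202, 201, 202, 200, 200, 200, 199, 200, 201, 202, 200, 200, 200, 194, 200, 230, 244, 246, 246, 245, 245, 245, 244, 244, 244]
[136, 136, 138, 137, 136, 138, 136, 138, 133, 119, 100, 101, 100, 101, 100, 97, 101, 97, 98, 98] [111, 115, 114, 115, 114, 117, 115, 113, 156, 212, 214, 208, 219, 240, 240, 241, 240, 241, 240, 241, 242, 241] [147, 146, 149, 145, 150, 146, 148, 115, 117, 116, 113, 116, 116, 115, 114, 117, 118]
```

```bash
python3 -m inch '[[20,[20,-16,0],[0.2,-0.5,0]],[20,[30,0,0],[0,0,0]],[20,[20,0,0],[0,0,0]],[20,[5,0,0],[0,0,0]],[20,[0,0,0],[0,0,0]],[20,[0,0,0],[0,0,0]]]' 20; python3 go.py 570.5 322 96
```

```text
time: 30.08
position: [0.5729, 0.3206, 0.1076]
tool_rot: [-0.706, 0.002, 0.708, 0.004]
ft_force: [0.1, 0.7, -0.3]
grip_width: 0.0474
t 30.07 P [572.9 320.6 107.6] w 47.4 q [0.34 0.71 1.44 0.   1.   1.92] F [ 0.1  0.7 -0.3]
tool y,z world [-0.01 -1.   -0.  ] [-1.    0.01  0.  ] nominal y [ 0. -1.  0.]
turn deg [-0.5  0.2  0.2]
tool shift now [11.6 -1.3  2.3]  if nominal [11.6 -1.4  2.4]
```

```bash
python3 -m inch '[[20,[4,-1.4,2],[-0.5,0,0]],[20,[4,0,0],[0,0,0]],[20,[2,0,0],[0,0,0]],[20,[1,0,0],[0,0,0]],[20,[0,0,0],[0,0,0]],[20,[0,0,0],[0,0,0]]]' 20; python3 go.py 570.5 322 95.6
```

```text
time: 30.82
position: [0.5719, 0.3227, 0.0981]
tool_rot: [0.707, 0.001, -0.707, -0.001]
ft_force: [0.1, 0.8, -0.7]
grip_width: 0.0475
t 30.82 P [571.9 322.7  98.1] w 47.5 q [0.34 0.72 1.45 0.   0.97 1.91] F [ 0.1  0.8 -0.7]
tool y,z world [-0. -1. -0.] [-1.  0. -0.] nominal y [ 0. -1.  0.]
turn deg [-0.  -0.   0.2]
tool shift now [2.5 0.7 1.4]  if nominal [2.5 0.7 1.4]
```

```bash
python3 -m inch '[[20,[1.5,0,0],[0,0,0]],[20,[1.5,0,0],[0,0,0]],[20,[0.5,0,0],[0,0,0]],[52,[0,0,0],[0,0,0]],[65,[0,0,0],[0,0,0]],[75,[0,0,0],[0,0,0]],[75,[0,0,0],[0,0,0]],[75,[-20,0,0],[0,0,0]],[75,[-40,0,0],[0,0,0]],[75,[-40,0,0],[0,0,0]],[60,[-20,40,0],[0,0,0]],[60,[0,50,0],[0,0,0]]]' 20; python3 go.py 575 -325 200; python3 - <<'E'
from h import *
save(imaging.camera("scene"),"s2.png");p=imaging.camera_params("scene")
for c,z in(("jar_mid",.101),("bottle_green_mid",.065),("bottle_red_mid",.065),("bottle_blue_mid",.065)): print(c,[(np.round(atz(p,q["pixel"],z),3),round(q["confidence"],2)) for q in imaging.tip_of("scene",c)])
E
```

```text
time: 32.33
position: [0.5724, 0.2336, 0.2184]
tool_rot: [0.708, 0.004, -0.706, 0.001]
ft_force: [0.6, -0.7, -0.7]
grip_width: 0.0636
t 32.33 P [572.4 233.6 218.4] w 63.6 q [0.21 0.52 1.46 0.   1.16 1.77] F [ 0.6 -0.7 -0.7]
tool y,z world [ 0.01 -1.   -0.  ] [-1.   -0.01 -0.  ] nominal y [ 0. -1.  0.]
turn deg [ 0.3 -0.1  0.2]
tool shift now [ 16.  558.7   0.6]  if nominal [ 18.4 558.6  -2.6]
jar_mid [(array([0.57 , 0.312, 0.101]), 0.56)]
bottle_green_mid [(array([ 0.576, -0.329,  0.065]), 0.88)]
bottle_red_mid [(array([ 0.491, -0.328,  0.065]), 0.77)]
bottle_blue_mid [(array([ 0.403, -0.33 ,  0.065]), 0.77)]
```

View pics/s2.png

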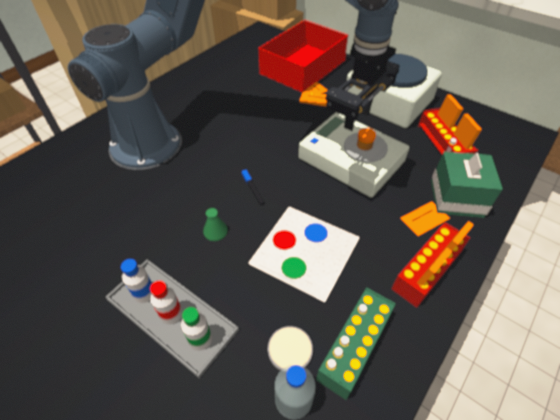

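```bash
python3 -m inch '[[60,[0,50,0],[0.3,0,0]],[60,[0,52,0],[0,0,0]],[60,[0,52,0],[0,0,0]],[60,[0,52,0],[0,0,0]],[60,[0,52,0],[0,0,0]],[60,[0,52,0],[0,0,0]],[60,[0,52,0],[0,0,0]],[60,[0,50,0],[0,0,0]],[60,[0,20,0],[0,0,0]],[60,[0,0,0],[0,0,0]]]' 20; python3 go.py 574.5 -325.5 103; python3 - <<'E'
from h import *
im=imaging.camera("top");save(im,"t2.png");p=imaging.camera_params("top")
h=cv2.cvtColor(im,cv2.COLOR_RGB2HSV);m=((h[...,0]>=3)&(h[...,0]<=22)&(h[...,1]>120)&(h[...,2]>60)).astype(np.uint8);m[:,:80]=0;m[:,150:]=0;m[:140]=0;m[225:]=0
l=cv2.findNonZero(m);e=cv2.minEnclosingCircle(l);print(len(l),e,cv2.boundingRect(l),atz(p,e[0],.12),"expect",proj(p,[.5705,.322,.122]))
E
```

```text
time: 33.83
position: [0.5799, -0.1964, 0.2089]
tool_rot: [-0.706, -0.01, 0.708, -0.003]
ft_force: [0.2, 0.9, -0.2]
grip_width: 0.0601
t 33.83 P [ 579.9 -196.4  208.9] w 60.1 q [-0.51  0.53  1.48  0.01  1.14  1.04] F [ 0.2  0.9 -0.2]
tool y,z world [ 0.02 -1.   -0.01] [-1.   -0.02  0.  ] nominal y [ 0. -1.  0.]
turn deg [1.  0.1 0.6]
tool shift now [104.6 130.    7.5]  if nominal [105.9 129.1   5.4]
111 ((109.5, 172.0), 10.547611236572266) (99, 166, 22, 8) [0.57899165 0.32344956 0.12      ] expect [109.47215075 176.10377814]
```

```bash
python3 -m inch '[[60,[0,50,2],[1,0,0.6]],[60,[0,45,2],[0,0,0]],[60,[10,28,1],[0,0,0]],[60,[20,0,0],[0,0,0]],[60,[15,0,0],[0,0,0]],[60,[0,0,0],[0,0,0]],[60,[0,0,0],[0,0,0]]]' 20; python3 go.py 574.5 -325.5 103; python3 wr.py w7.png green:.122
```

```text
time: 34.75
position: [0.5783, -0.3066, 0.1597]
tool_rot: [-0.705, -0.009, 0.709, -0.003]
ft_force: [-0.1, -0.3, 0.8]
grip_width: 0.0602
t 34.75 P [ 578.3 -306.6  159.7] w 60.2 q [-0.66  0.64  1.4   0.    1.11  0.89] F [-0.1 -0.3  0.8]
tool y,z world [ 0.02 -1.   -0.01] [-1.   -0.02  0.01] nominal y [ 0. -1.  0.]
turn deg [0.9 0.3 0.5]
tool shift now [56.6 19.2  3.8]  if nominal [56.7 18.9  3.8]
green [  32  125   57   56 2468] cen [ 635.1 -159.   122. ] circ [ 635.  -158.8  122. ] r 31
green [ 288  216   39   46 1351] cen [ 575.8 -326.9  122. ] circ [ 576.7 -326.3  122. ] r 23
[ 0.57829921 -0.30664835  0.15974919]
```

```bash
python3 -m inch '[[60,[10,19,3.5],[0.9,0.3,0.5]],[60,[20,0,0],[0,0,0]],[60,[15,0,0],[0,0,0]],[60,[7,0,0],[0,0,0]],[60,[3,0,0],[0,0,0]],[60,[0,0,0],[0,0,0]]]' 20; python3 go.py 574.5 -325.5 103
```

```text
time: 35.55
position: [0.5759, -0.3307, 0.1042]
tool_rot: [0.709, -0.003, -0.706, 0.002]
ft_force: [-0.2, -0.0, -0.3]
grip_width: 0.0596
t 35.55 P [ 575.9 -330.7  104.2] w 59.6 q [-0.69  0.72  1.43 -0.    0.99  0.89] F [-0.2 -0.  -0.3]
tool y,z world [-0.   -1.    0.01] [-1.  0. -0.] nominal y [ 0. -1.  0.]
turn deg [-0.1 -0.3 -0.4]
tool shift now [ 1.1 -5.2  1.4]  if nominal [ 1.2 -5.2  1.4]
```

```bash
python3 -m inch '[[60,[1,-5,1.4],[0,0,0]],[60,[0,0,0],[0,0,0]],[10,[0,0,0],[0,0,0]],[10,[0,0,0],[0,0,0]],[10,[0,0,0],[0,0,0]],[10,[0,0,0],[0,0,0]],[10,[0,0,0],[0,0,0]],[10,[-15,0,0],[0,0,0]],[10,[-30,0,0],[0,0,0]],[10,[-35,0,0],[0,0,0]],[10,[-15,-10,-2],[0,0,0]],[10,[0,-35,-7],[0,0,0]]]' 20; python3 go.py 624 -71 150
```

```text
time: 37.05
position: [0.5832, -0.2805, 0.2035]
tool_rot: [0.709, -0.005, -0.705, 0.001]
ft_force: [1.4, 1.2, -1.7]
grip_width: 0.0294
t 37.05 P [ 583.2 -280.5  203.5] w 29.4 q [-0.62  0.57  1.4  -0.    1.16  0.96] F [ 1.4  1.2 -1.7]
tool y,z world [-0.01 -1.    0.01] [-1.    0.01 -0.01] nominal y [ 0. -1.  0.]
turn deg [-0.3 -0.4 -0.5]
tool shift now [  52.1 -210.1  -39.3]  if nominal [  53.5 -209.5  -40.8]
```

```bash
python3 -m inch '[[10,[0,-40,-8],[-0.3,-0.4,-0.5]],[10,[0,-42,-8],[0,0,0]],[10,[0,-42,-8],[0,0,0]],[10,[0,-40,-7],[0,0,0]],[10,[0,-15,-3],[0,0,0]],[10,[15,0,0],[0,0,0]],[10,[25,0,0],[0,0,0]],[10,[10,0,0],[0,0,0]],[10,[0,0,0],[0,0,0]]]' 20; python3 go.py 624 -70.5 103
```

```text
time: 38.17
position: [0.6145, -0.0928, 0.1491]
tool_rot: [-0.704, -0.001, 0.71, 0.001]
ft_force: [1.0, -0.2, -1.3]
grip_width: 0.0294
t 38.17 P [614.5 -92.8 149.1] w 29.4 q [-0.33  0.61  1.5   0.    1.03  1.24] F [ 1.  -0.2 -1.3]
tool y,z world [ 0. -1. -0.] [-1.   -0.    0.01] nominal y [ 0. -1.  0.]
turn deg [0.  0.4 0.2]
tool shift now [ 46.1 -22.2  -9.9]  if nominal [ 46.1 -22.3  -9.5]
```

```bash
python3 -m inch '[[10,[5,-21,-9],[0,0.4,0]],[10,[15,0,0],[0,0,0]],[10,[10,0,0],[0,0,0]],[10,[5,0,0],[0,0,0]],[10,[0,0,0],[0,0,0]],[10,[0,0,0],[0,0,0]]]' 20; python3 go.py 624 -70.5 103
```

```text
time: 38.92
position: [0.6253, -0.0718, 0.113]
tool_rot: [0.708, 0.001, -0.706, -0.001]
ft_force: [-0.5, -0.7, -1.4]
grip_width: 0.0295
t 38.92 P [625.3 -71.8 113. ] w 29.5 q [-0.29  0.67  1.52  0.    0.96  1.28] F [-0.5 -0.7 -1.4]
tool y,z world [-0. -1. -0.] [-1.  0. -0.] nominal y [ 0. -1.  0.]
turn deg [-0.  -0.2  0.1]
tool shift now [10.  -1.2  1.3]  if nominal [10.  -1.3  1.3]
```

```bash
python3 -m inch '[[10,[4,-1,1],[0,0,0]],[10,[3,0,0],[0,0,0]],[10,[2,0,0],[0,0,0]],[10,[0,0,0],[0,0,0]]]' 20; python3 go.py 624 -70.5 103
```

```text
time: 39.42
position: [0.6252, -0.0711, 0.105]
tool_rot: [0.709, 0.0, -0.705, -0.001]
ft_force: [-0.3, 0.7, -1.8]
grip_width: 0.0298
t 39.42 P [625.2 -71.1 105. ] w 29.8 q [-0.29  0.68  1.52  0.    0.94  1.28] F [-0.3  0.7 -1.8]
tool y,z world [-0. -1. -0.] [-1.    0.   -0.01] nominal y [ 0. -1.  0.]
turn deg [-0.  -0.3  0.1]
tool shift now [ 2.  -0.6  1.2]  if nominal [ 2.  -0.6  1.2]
```

```bash
python3 -m inch '[[10,[1.5,0,1],[0,0,0]],[10,[1.5,0,0],[0,0,0]],[10,[0.5,0,0],[0,0,0]],[30,[0,0,0],[0,0,0]],[45,[0,0,0],[0,0,0]],[60,[0,0,0],[0,0,0]],[60,[0,0,0],[0,0,0]],[60,[-20,0,0],[0,0,0]],[60,[-40,0,0],[0,0,0]],[60,[-40,0,0],[0,0,0]],[60,[-10,35,18],[0,0,0]],[60,[0,45,24],[0,0,0]]]' 20; python3 go.py 487 -327 200
```

```text
time: 40.92
position: [0.5839, -0.1504, 0.2164]
tool_rot: [0.711, 0.002, -0.703, 0.002]
ft_force: [0.1, -0.8, -0.7]
grip_width: 0.06
t 40.92 P [ 583.9 -150.4  216.4] w 60.0 q [-0.44  0.5   1.5   0.01  1.13  1.12] F [ 0.1 -0.8 -0.7]
tool y,z world [ 0.01 -1.    0.  ] [-1.   -0.01 -0.01] nominal y [ 0. -1.  0.]
turn deg [ 0.3 -0.6 -0. ]
tool shift now [ 15.4 176.1  97.9]  if nominal [ 16.4 176.6  96.9]
```

```bash
python3 -m inch '[[60,[0,45,24],[0.3,-0.6,0]],[60,[0,45,24],[0,0,0]],[60,[0,40,22],[0,0,0]],[60,[5,20,12],[0,0,0]],[60,[25,0,0],[0,0,0]],[60,[20,0,0],[0,0,0]],[60,[0,0,0],[0,0,0]],[60,[0,0,0],[0,0,0]]]' 20; python3 go.py 487 -327 103; python3 wr.py w8.png red:.122 blue:.122
```

```text
time: 41.92
position: [0.4989, -0.3111, 0.1672]
tool_rot: [0.709, -0.004, -0.705, -0.0]
ft_force: [-0.7, -0.0, 0.8]
grip_width: 0.0601
t 41.92 P [ 498.9 -311.1  167.2] w 60.1 q [-0.75  0.54  1.59 -0.    1.    0.83] F [-0.7 -0.   0.8]
tool y,z world [-0.01 -1.    0.01] [-1.    0.01 -0.01] nominal y [ 0. -1.  0.]
turn deg [-0.4 -0.3 -0.3]
tool shift now [64.2 15.7 12.1]  if nominal [64.2 15.9 11.9]
red [   0  118   39   57 1806] cen [ 562.2 -131.8  122. ] circ [ 564.  -130.1  122. ] r 30
red [271 194  44  25 311] cen [ 523.3 -320.1  122. ] circ [ 514.3 -321.7  122. ] r 22
red [ 281  224   38   45 1384] cen [ 488.2 -326.6  122. ] circ [ 488.5 -326.9  122. ] r 22
blue [ 510   40   50  124 4597] cen [ 587.1 -486.2  122. ] circ [ 590.2 -498.4  122. ] r 62
blue [286 315  32  12 292] cen [ 422.4 -329.5  122. ] circ [ 418.5 -329.5  122. ] r 16
[ 0.49886206 -0.31107712  0.16720829]
```

```bash
python3 -m inch '[[60,[10,15,11],[-0.4,0,0]],[60,[25,0,0],[0,0,0]],[60,[15,0,0],[0,0,0]],[60,[8,0,0],[0,0,0]],[60,[3,0,0],[0,0,0]],[60,[0,0,0],[0,0,0]]]' 20; python3 go.py 487 -327 102.5
```

```text
time: 42.72
position: [0.4918, -0.3283, 0.1095]
tool_rot: [0.712, -0.003, -0.702, 0.006]
ft_force: [0.2, -0.4, 0.2]
grip_width: 0.06
t 42.73 P [ 491.8 -328.3  109.5] w 60.0 q [-0.78  0.62  1.63 -0.    0.87  0.79] F [ 0.2 -0.4  0.2]
tool y,z world [ 0.   -1.    0.01] [-1.   -0.   -0.01] nominal y [ 0. -1.  0.]
turn deg [ 0.2 -0.7 -0.7]
tool shift now [ 6.9 -1.4  4.9]  if nominal [ 7.  -1.3  4.8]
```

```bash
python3 -m inch '[[60,[3,-1,4.5],[0,-0.7,-0.7]],[60,[3,0,0],[0,0,0]],[10,[1,0,0],[0,0,0]],[10,[0,0,0],[0,0,0]],[10,[0,0,0],[0,0,0]],[10,[0,0,0],[0,0,0]],[10,[0,0,0],[0,0,0]]]' 20; python3 go.py 558 -22.5 200
```

```text
time: 43.6
position: [0.4877, -0.3275, 0.1032]
tool_rot: [0.708, 0.001, -0.707, 0.002]
ft_force: [-0.2, -0.1, -0.2]
grip_width: 0.0294
t 43.6 P [ 487.7 -327.5  103.2] w 29.4 q [-0.78  0.64  1.63  0.    0.87  0.78] F [-0.2 -0.1 -0.2]
tool y,z world [ 0. -1.  0.] [-1. -0. -0.] nominal y [ 0. -1.  0.]
turn deg [ 0.2 -0.1 -0.1]
tool shift now [ -97.1 -304.6  -71.8]  if nominal [ -96.8 -305.   -70.3]
```

```bash
python3 -m inch '[[10,[-15,0,0],[0,0,0]],[10,[-30,0,0],[0,0,0]],[10,[-35,0,0],[0,0,0]],[10,[-20,-10,-3],[0,0,0]],[10,[0,-38,-9],[0,0,0]],[10,[0,-42,-9],[0,0,0]],[10,[0,-42,-9],[0,0,0]],[10,[0,-42,-9],[0,0,0]],[10,[0,-42,-9],[0,0,0]],[10,[0,-40,-9],[0,0,0]],[10,[0,-20,-4],[0,0,0]],[10,[0,0,0],[0,0,0]]]' 20; python3 go.py 558 -22.5 104
```

```text
time: 45.1
position: [0.5498, -0.0442, 0.215]
tool_rot: [0.71, -0.001, -0.704, 0.003]
ft_force: [0.2, -0.5, -1.5]
grip_width: 0.0296
t 45.1 P [549.8 -44.2 215. ] w 29.6 q [-0.28  0.43  1.63 -0.    1.06  1.29] F [ 0.2 -0.5 -1.5]
tool y,z world [ 0.   -1.    0.01] [-1.   -0.   -0.01] nominal y [ 0. -1.  0.]
turn deg [ 0.1 -0.5 -0.3]
tool shift now [111.  -22.3  -7.2]  if nominal [111.  -21.7  -8.2]
```

```bash
python3 -m inch '[[10,[15,-19,-7],[0,-0.5,-0.3]],[10,[30,0,0],[0,0,0]],[10,[30,0,0],[0,0,0]],[10,[17,0,0],[0,0,0]],[10,[3,0,0],[0,0,0]],[10,[0,0,0],[0,0,0]]]' 20; python3 go.py 558 -22.5 104
```

```text
time: 45.85
position: [0.5594, -0.0313, 0.1216]
tool_rot: [0.71, -0.002, -0.705, 0.001]
ft_force: [0.3, -0.1, -1.4]
grip_width: 0.0297
t 45.85 P [559.4 -31.3 121.6] w 29.7 q [-0.25  0.58  1.69 -0.    0.86  1.32] F [ 0.3 -0.1 -1.4]
tool y,z world [-0. -1.  0.] [-1.    0.   -0.01] nominal y [ 0. -1.  0.]
turn deg [-0.1 -0.4 -0.3]
tool shift now [17.5 -8.9  1.5]  if nominal [17.6 -8.8  1.4]
```

```bash
python3 -m inch '[[10,[4,-8.5,1],[0,-0.4,0]],[10,[5,0,0],[0,0,0]],[10,[4,0,0],[0,0,0]],[10,[2,0,0],[0,0,0]],[10,[0,0,0],[0,0,0]],[10,[0,0,0],[0,0,0]]]' 20; python3 go.py 558 -22.5 104
```

```text
time: 46.6
position: [0.5599, -0.0228, 0.1078]
tool_rot: [0.708, -0.003, -0.706, 0.002]
ft_force: [0.5, -0.1, -2.1]
grip_width: 0.0295
t 46.6 P [559.9 -22.8 107.8] w 29.5 q [-0.24  0.6   1.7  -0.01  0.84  1.34] F [ 0.5 -0.1 -2.1]
tool y,z world [-0.   -1.    0.01] [-1.  0. -0.] nominal y [ 0. -1.  0.]
turn deg [-0.1 -0.2 -0.4]
tool shift now [ 3.8 -0.3  1.9]  if nominal [ 3.8 -0.3  1.9]
```

```bash
python3 -m inch '[[10,[2,0,1.5],[0,0,0]],[10,[1.5,0,0],[0,0,0]],[10,[1.5,0,0],[0,0,0]],[30,[0,0,0],[0,0,0]],[45,[0,0,0],[0,0,0]],[60,[0,0,0],[0,0,0]],[60,[0,0,0],[0,0,0]],[60,[-20,0,0],[0,0,0]],[60,[-40,0,0],[0,0,0]],[60,[-40,0,0],[0,0,0]],[60,[-10,35,17],[0,0,0]],[60,[0,45,22],[0,0,0]]]' 20; python3 go.py 403.4 -329 200
```

```text
time: 48.1
position: [0.5204, -0.1021, 0.2174]
tool_rot: [0.71, -0.001, -0.704, 0.005]
ft_force: [1.0, -0.3, 0.1]
grip_width: 0.0601
t 48.1 P [ 520.4 -102.1  217.4] w 60.1 q [-0.4   0.4   1.68 -0.    1.05  1.17] F [ 1.  -0.3  0.1]
tool y,z world [ 0.   -1.    0.01] [-1.   -0.01 -0.01] nominal y [ 0. -1.  0.]
turn deg [ 0.3 -0.4 -0.5]
tool shift now [ 18.2 226.2 118.2]  if nominal [ 17.4 226.9 117. ]
```

```bash
python3 -m inch '[[60,[0,46,24],[0.3,-0.4,-0.5]],[60,[0,46,24],[0,0,0]],[60,[0,46,24],[0,0,0]],[60,[0,46,24],[0,0,0]],[60,[5,20,10],[0,0,0]],[60,[25,0,0],[0,0,0]],[60,[20,0,0],[0,0,0]],[60,[0,0,0],[0,0,0]],[60,[0,0,0],[0,0,0]]]' 20; python3 go.py 403.4 -329 103; python3 wr.py w9.png blue:.122
```

```text
time: 49.22
position: [0.4107, -0.3182, 0.1694]
tool_rot: [0.71, -0.004, -0.705, -0.0]
ft_force: [-0.1, 0.1, -0.2]
grip_width: 0.0601
t 49.23 P [ 410.7 -318.2  169.4] w 60.1 q [-0.88  0.46  1.76  0.    0.92  0.7 ] F [-0.1  0.1 -0.2]
tool y,z world [-0.01 -1.    0.01] [-1.    0.01 -0.01] nominal y [ 0. -1.  0.]
turn deg [-0.4 -0.4 -0.4]
tool shift now [66.4 10.4  7.7]  if nominal [66.4 10.8  7.3]
blue [ 518    0   42   77 2661] cen [ 543.5 -486.9  122. ] circ [ 540.7 -487.   122. ] r 42
blue [268 190  43  21 255] cen [ 438.5 -325.7  122. ] circ [ 431.  -326.4  122. ] r 21
blue [ 277  218   38   45 1356] cen [ 403.8 -330.9  122. ] circ [ 404.2 -331.2  122. ] r 22
[ 0.41070112 -0.3182372   0.16943333]
```

```bash
python3 -m inch '[[60,[10,11,7],[-0.4,-0.4,0]],[60,[25,0,0],[0,0,0]],[60,[17,0,0],[0,0,0]],[60,[8,0,0],[0,0,0]],[60,[3,0,0],[0,0,0]],[60,[0,0,0],[0,0,0]]]' 20; python3 go.py 403.4 -330 103
```

```text
time: 50.02
position: [0.4045, -0.3343, 0.1066]
tool_rot: [0.708, -0.004, -0.706, 0.006]
ft_force: [0.7, -0.6, 0.1]
grip_width: 0.0601
t 50.02 P [ 404.5 -334.3  106.6] w 60.1 q [-0.9   0.57  1.8  -0.01  0.77  0.67] F [ 0.7 -0.6  0.1]
tool y,z world [ 0.   -1.    0.01] [-1. -0. -0.] nominal y [ 0. -1.  0.]
turn deg [ 0.2 -0.2 -0.8]
tool shift now [ 3.6 -4.4  1.1]  if nominal [ 3.6 -4.3  1.1]
```

```bash
python3 -m inch '[[60,[2,-4,1],[0,0,-0.8]],[60,[2,0,0],[0,0,0]],[10,[0,0,0],[0,0,0]],[10,[0,0,0],[0,0,0]],[10,[0,0,0],[0,0,0]],[10,[0,0,0],[0,0,0]],[10,[0,0,0],[0,0,0]]]' 20; python3 go.py 607 44 250
```

```text
time: 50.9
position: [0.4041, -0.3305, 0.1038]
tool_rot: [0.709, 0.001, -0.705, 0.002]
ft_force: [0.3, -0.3, 0.5]
grip_width: 0.0292
t 50.9 P [ 404.1 -330.5  103.8] w 29.2 q [-0.9   0.57  1.8   0.01  0.77  0.66] F [ 0.3 -0.3  0.5]
tool y,z world [ 0. -1.  0.] [-1.   -0.   -0.01] nominal y [ 0. -1.  0.]
turn deg [ 0.2 -0.3 -0. ]
tool shift now [-145.4 -373.6 -205.1]  if nominal [-146.2 -374.5 -202.9]
```

```bash
python3 -m inch '[[10,[-20,0,0],[0,0,0]],[10,[-35,0,0],[0,0,0]],[10,[-40,0,0],[0,0,0]],[10,[-40,-10,-5],[0,0,0]],[10,[-15,-35,-19],[0,0,0]],[10,[0,-42,-23],[0,0,0]],[10,[0,-42,-23],[0,0,0]],[10,[0,-42,-23],[0,0,0]],[10,[0,-42,-23],[0,0,0]],[10,[0,-42,-23],[0,0,0]],[10,[0,-42,-23],[0,0,0]],[10,[0,-40,-22],[0,0,0]]]' 20; python3 go.py 607 44 104
```

```text
time: 52.4
position: [0.5882, 0.015, 0.255]
tool_rot: [-0.706, 0.0, 0.708, 0.003]
ft_force: [0.6, -0.9, -2.0]
grip_width: 0.0295
t 52.4 P [588.2  15.  255. ] w 29.5 q [-0.17  0.44  1.49  0.    1.21  1.41] F [ 0.6 -0.9 -2. ]
tool y,z world [-0. -1. -0.] [-1.  0.  0.] nominal y [ 0. -1.  0.]
turn deg [-0.2  0.1  0.2]
tool shift now [151.1 -28.5 -19.1]  if nominal [151.  -29.  -18.8]
```

Before descending, line up at height and take a look.

```bash
python3 -m inch '[[10,[0,-18,-12],[0,0,0]],[10,[15,0,0],[0,0,0]],[10,[15,0,0],[0,0,0]],[10,[0,0,0],[0,0,0]],[10,[0,0,0],[0,0,0]]]' 20; python3 go.py 607 44 104; python3 wr.py w10.png blue:.004
```

```text
time: 53.02
position: [0.5975, 0.0326, 0.2198]
tool_rot: [-0.703, 0.0, 0.711, 0.002]
ft_force: [1.2, -0.0, -1.5]
grip_width: 0.0295
t 53.02 P [597.5  32.6 219.8] w 29.5 q [-0.13  0.5   1.5   0.    1.16  1.44] F [ 1.2 -0.  -1.5]
tool y,z world [-0. -1. -0.] [-1.    0.    0.01] nominal y [ 0. -1.  0.]
turn deg [-0.2  0.6  0.1]
tool shift now [115.8 -11.2 -10.7]  if nominal [115.8 -11.4  -9.5]
blue [ 249  158   45   42 1381] cen [609.8  44.3   4. ] circ [606.8  43.5   4. ] r 23
blue [ 253  239   55   34 1432] cen [495.5  32.3   4. ] circ [482.9  32.3   4. ] r 27
[0.59750674 0.03259    0.21983139]
```

View pics/w10.png

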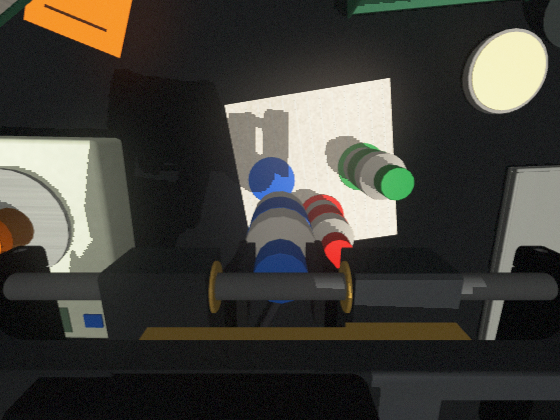

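```bash
python3 -m inch '[[10,[0,-11,-9],[0,0.6,0]],[10,[10,0,0],[0,0,0]],[10,[30,0,0],[0,0,0]],[10,[30,0,0],[0,0,0]],[10,[18,0,0],[0,0,0]],[10,[3,0,0],[0,0,0]],[10,[0,0,0],[0,0,0]]]' 20; python3 go.py 607 44 104
```

```text
time: 53.95
position: [0.6095, 0.0445, 0.127]
tool_rot: [0.709, -0.0, -0.705, -0.001]
ft_force: [0.6, 0.2, -2.3]
grip_width: 0.0293
t 53.95 P [609.5  44.5 127. ] w 29.3 q [-0.11  0.63  1.56  0.    0.95  1.46] F [ 0.6  0.2 -2.3]
tool y,z world [-0. -1. -0.] [-1.    0.   -0.01] nominal y [ 0. -1.  0.]
turn deg [-0.1 -0.4  0.1]
tool shift now [23.   0.5  2.6]  if nominal [23.   0.5  2.5]
```

```bash
python3 -m inch '[[10,[8,0,2],[0,-0.4,0]],[10,[6,0,0],[0,0,0]],[10,[4,0,0],[0,0,0]],[10,[2,0,0],[0,0,0]],[10,[0,0,0],[0,0,0]],[10,[0,0,0],[0,0,0]]]' 20; python3 go.py 607 44 104
```

```text
time: 54.7
position: [0.6091, 0.0444, 0.108]
tool_rot: [0.708, -0.0, -0.706, -0.001]
ft_force: [-0.2, 0.4, -2.3]
grip_width: 0.0298
t 54.7 P [609.1  44.4 108. ] w 29.8 q [-0.11  0.65  1.57  0.    0.92  1.46] F [-0.2  0.4 -2.3]
tool y,z world [-0. -1. -0.] [-1.  0. -0.] nominal y [ 0. -1.  0.]
turn deg [-0.1 -0.2  0. ]
tool shift now [3.9 0.4 2.2]  if nominal [4.  0.4 2.1]
```

```bash
python3 -m inch '[[10,[2,0,2],[0,0,0]],[10,[1.5,0,0],[0,0,0]],[10,[1.5,0,0],[0,0,0]],[30,[0,0,0],[0,0,0]],[45,[0,0,0],[0,0,0]],[60,[0,0,0],[0,0,0]],[60,[0,0,0],[0,0,0]],[60,[-20,0,0],[0,0,0]],[60,[-40,0,0],[0,0,0]],[60,[-40,0,0],[0,0,0]],[60,[-30,0,20],[0,0,0]],[60,[-10,0,50],[0,0,0]]]' 20;python3 -m inch '[[60,[0,30,50],[0,0,0]],[60,[0,40,20],[0,0,0]],[60,[0,10,0],[0,0,0]],[60,[0,0,0],[0,0,0]],[60,[0,0,0],[0,0,0]],[60,[0,0,0],[0,0,0]]]'; python3 wr.py w11.png red:.122 blue:.122 green:.122; python3 - <<'E'
from h import *
for cam in "scene","top":
    i=imaging.camera(cam);save(i,cam+"9.png");p=imaging.camera_params(cam)
    print(cam,"pan",proj(p,[.5705,.322,.08]),"jar mid expect",proj(p,[.5705,.322,.101]),"lid top",proj(p,[.5705,.322,.122]))
    for n,z in(("jar_mid",.101),("bottle_green_mid",.065),("bottle_red_mid",.065),("bottle_blue_mid",.065),("pad_red",.003),("pad_blue",.003),("pad_green",.003),("flask_mid",.037)): print(n,[(np.round(atz(p,q["pixel"],z),3),np.round(q["pixel"]),round(q["confidence"],2)) for q in imaging.tip_of(cam,n)[:1]])
a=cv2.imread("pics/scene9.png")[90:300,180:430]; b=cv2.imread("pics/top9.png")[120:300,60:360]
a=cv2.resize(a,None,fx=2.2,fy=2.2)[:462,:];b=cv2.resize(b,None,fx=.8*2.2/2,fy=.8*2.2/2)
o=np.zeros((462,a.shape[1]+b.shape[1],3),np.uint8);o[:,:a.shape[1]]=a;o[:b.shape[0],a.shape[1]:]=b
cv2.imwrite("pics/final.png",cv2.resize(o,None,fx=795/o.shape[1],fy=795/o.shape[1]))
E
```

```text
time: 56.2
position: [0.5394, 0.0436, 0.2469]
tool_rot: [0.71, -0.001, -0.704, -0.001]
ft_force: [-0.5, -0.6, -0.3]
grip_width: 0.0601
time: 56.95
position: [0.4666, -0.0357, 0.2484]
tool_rot: [0.712, 0.0, -0.703, 0.0]
ft_force: [-0.7, 0.5, -0.2]
grip_width: 0.0604
red [250  96  32  34 839] cen [557.3 -23.1 122. ] circ [557.3 -23.8 122. ] r 17
blue [ 172   37   35   41 1030] cen [605.2  44.  122. ] circ [604.   43.1 122. ] r 21
blue [199  55  42  49 368] cen [581.1  12.  122. ] circ [586.6  18.6 122. ] r 24
blue [ 21 209  21  15 271] cen [456.8 217.6 122. ] circ [456.6 217.5 122. ] r 12
green [304  13  33  37 948] cen [624.9 -72.  122. ] circ [625.  -71.5 122. ] r 18
green [ 309  210   41   46 1192] cen [443.3 -87.  122. ] circ [439.4 -87.4 122. ] r 23
[ 0.46662524 -0.03572981  0.24836961]
scene pan [364.58098034 146.02540837] jar mid expect [365.90013606 140.11347627] lid top [367.26062728 134.01629491]
jar_mid [(array([0.569, 0.328, 0.101]), array([367., 139.]), 0.58)]
bottle_green_mid [(array([ 0.618, -0.063,  0.065]), array([294., 250.]), 0.7)]
bottle_red_mid [(array([ 0.555, -0.
[... 165 characters left out ...]
ay([282., 240.]), 0.39)]
pad_blue [(array([0.6  , 0.049, 0.003]), array([314., 231.]), 0.61)]
pad_green [(array([ 0.625, -0.064,  0.003]), array([296., 267.]), 0.52)]
flask_mid [(array([ 0.397, -0.1  ,  0.037]), array([213., 220.]), 0.71)]
top pan [117.28314895 180.77176886] jar mid expect [113.47316102 178.49485266] lid top [109.47215075 176.10377814]
jar_mid [(array([0.566, 0.316, 0.101]), array([116., 181.]), 0.91)]
bottle_green_mid []
bottle_red_mid []
bottle_blue_mid [(array([0.602, 0.05 , 0.065]), array([253., 172.]), 0.5)]
pad_red []
pad_blue [(array([0.604, 0.044, 0.003]), array([257., 177.]), 0.5)]
pad_green []
flask_mid [(array([ 0.403, -0.103,  0.037]), array([325., 271.]), 0.57)]
```

View pics/final.png

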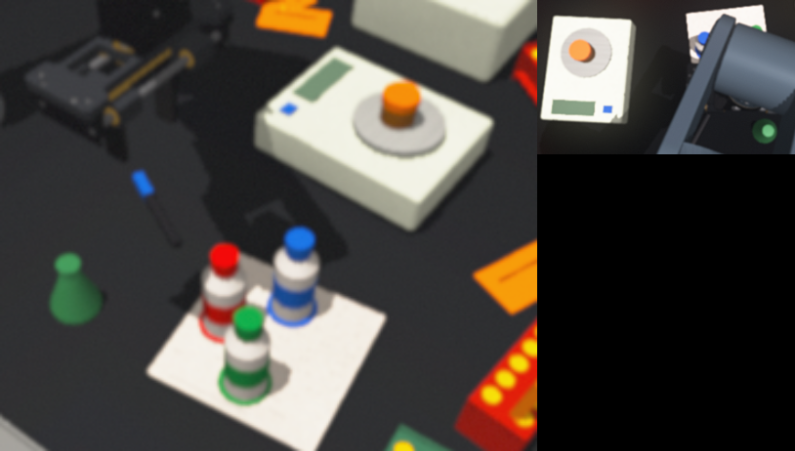

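View pics/w11.png

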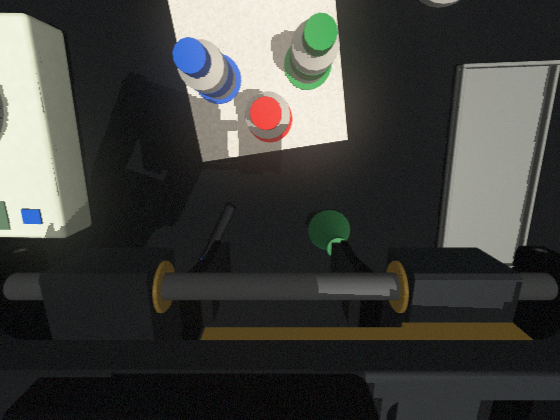

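```bash
python3 -c "
from rig import robot;print(robot.hand_in())"
```

```text
the job is handed in; nothing more can be done
None
```

I moved the three bottles into the tray one at a time while the jar stayed on the mat. Then I stood the jar on the balance pan and put each bottle back on the pad of its own colour. I handed the job in at about 57 s of the 144 s allowed. The hand-in gives no verdict, so the result rests on my own checks below.

| Object | Measured (mm) | Target (mm) | How checked |
|---|---|---|---|
| Red cap | (557, -23) | pad (557.5, -22) | wrist camera |
| Blue cap | (605, 44) | pad (606, 44) | wrist camera |
| Green cap | (625, -72) | pad (624, -71) | wrist camera |
| Jar | within about 8 of the centre | pan (570.5, 322) | networks on the scene and top cameras; limit is 15 |

- **Bottles:** all three are upright, and a rim of each pad still shows around its bottle.
- **Jar:** the two cameras disagreed in y: scene gave 328 mm and top gave 316 mm. In the pictures the jar looks central on the pan.
- **Flask:** it still stands upright. The last readings were (397, -100) and (403, -103). The first ones were (386, -99) and (399, -105), so any difference is within the networks' error.
- **Weak readings:** at the end the arm blocked most of the top camera's view of the red and green bottles. The scene camera's bottle readings sit up to about 11 mm from my pad positions, which is in line with that network's errors earlier in the run, so I relied on the wrist view for those.

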